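Fetch the clapper from behind the cutting weights

ROBOT

A 6-joint arm with a two-finger parallel gripper is mounted at the origin on the work surface. World frame = base frame: x ahead of the robot, y to its left, z up, the work surface at z = 0. Lengths are in m, angles in degrees, forces in N, time in s.
With the tool pointing down it reaches from about 0.325 to 0.9 m from the base axis. Payload 6.1 kg.
Tool frame: the origin (TCP) lies at the very end of the fingers, on their centre line; the grasp point (between the pads) lies 19 mm behind it; x points along the fingers, z is the direction in which the jaws open and shut, and the axes are right-handed (so a half turn about x gives the same grasp; the last joint's range is limited). The gripper opens to 85 mm and grips with 20 to 120 N. Pads are 22 mm wide; open, the fingers measure 114 mm over their backs; the gripper's body (76 mm by 85 mm) begins 54 mm behind the grasp point. The pads swing forward as they close: fully open they stand 13 mm farther back than shut.
Start: joints at [-82.34, 12.628, 87.462, -0, 79.91, -7.225], TCP at [0.161, -0.604, 0.208] pointing down, gripper open.
Joint ranges: [-170.65, 170.65], [-52.31, 119.04], [5.05, 147.46], [-71.25, 251.25], [11.57, 151.72], [-153.62, 153.62]. Speed limits (degrees/s): [147.25, 147.25, 172.46, 180, 180, 180].

INTERFACE

Orientations are given as a 3x3 rotation matrix whose columns are the frame's x, y, z axes.
In Python, from rig import robot gives the robot as it stands. The module is installed in compiled form; this text tells all that it offers.
- The arm moves only by the tool step_arm, never from a script. Its argument "rows" is a list of rows, each an object of numbers: "x", "y", "z": the shift along the world's x, y, z in mm; "wx", "wy", "wz": the turn, a rotation vector about the world's x, y, z in degrees. In form: [{"x": .., "y": .., "z": .., "wx": .., "wy": .., "wz": ..}, ...]. A call has 1 to 8 rows; each row is the pose to reach, as a shift and turn from the pose commanded when the call began; what a row does not reach only later rows make up. A row lasts 1/10 s, in which the tool goes at most 50 mm and 8.59 degrees, less where a joint would pass 70% of its speed; a pose out of reach is approached as far as the arm can. A call with a gripper value outside its range is refused whole. "claw" is the opening, from 0 (shut) to 1 (fully open), set as the call begins (left out, the last holds). The fingers move at their own pace and stop on an object; "newtons" is the grip in N (left out, the last holds). Time passes only in rows, so rows that repeat a pose let the fingers close. It gives the time, the measured TCP pose, the force and the opening at its end, in the units of the state.
- robot.observe(): the state, without advancing time (a new reading comes with each control period).
- robot.grab_frame(name): name is "scene" or "top" or "wrist"; returns (picture, depth): 384x512x3 uint8, red, green, blue; 384x512 float32, m along the optical axis (not along the pixel's ray), 0 where there is no reading.
- robot.camera_params(name): a dict with "vfov" (degrees; the focal length in pixels is half the picture's height over the tangent of half this angle, whatever the lens; pixels are square), "cx", "cy" (the principal point, pixels), "extrinsics" (4x4, takes a point from camera to world coordinates). Camera axes: x right, y down, z forward; pixel columns grow to the right and rows downward; lengths in m; the calibration is good to about 2 mm. A picture is of the moment at which its call begins: read the wrist's pose just before it. camera_params takes no time and is no camera call; for the wrist camera it gives the pose at the moment of the call.
- robot.job_done(): hands the job in, once; it reports no verdict.
The state is a dict: "time": time; "joint_pos": joint angles; "dq": joint speeds; "effort": joint torques, N m; "eef_pos": TCP position; "tcp_rot": TCP orientation; "contact_force": force on the tool from outside, world axes, zero at the start; "ft_torque": the same for the moment, N m; "grip_width": finger opening in m.
Only numpy, scipy, OpenCV 4.12 (cv2) and the standard library are available. Lean on these libraries where they do the work, as an engineer would, in place of code of your own. Each camera call takes 0.05 s, during which the arm holds its last target. There are 200 camera calls.

TASK

Clear the three cutting weights out of the tray and stand them on the grey felt mat, then fetch the clapper from behind them and lay it in the middle of the pressing board, lengthwise along it, and then put each weight back, upright, on the very spot in the tray where it stood at the start. Set everything down gently rather than dropping it, and do not shift the spool and the tin that stand in the tray.

Things in the scene. Friction and masses are not known exactly. Their poses are not given: they have to be found in the camera images.
- round_weight_grip (a point): a steel cutting weight with a round body 54 mm in diameter, 34 mm high, 0.45 to 0.8 kg, with an upright steel handle on top in the middle: a stem 14 mm thick and 16 mm high, then a round grip 22 mm in diameter and 26 mm high, 76 mm high in all. It stands upright in the front row of the tray. The point is the centre of the grip, 63 mm above the weight's underside and 29 mm above the top of its body; z is up.
- square_weight_grip (a point): a steel cutting weight with a square body 50 x 50 mm, 34 mm high, 0.45 to 0.8 kg, with an upright steel handle on top in the middle: a stem 14 mm thick and 16 mm high, then a round grip 22 mm in diameter and 26 mm high, 76 mm high in all. It stands upright in the front row of the tray. The point is the centre of the grip, 63 mm above the weight's underside and 29 mm above the top of its body; z is up.
- bar_weight_grip (a point): a steel cutting weight with an oblong body 36 x 64 mm (its own x by y), 34 mm high, 0.45 to 0.8 kg, with an upright steel handle on top in the middle: a stem 14 mm thick and 16 mm high, then a round grip 22 mm in diameter and 26 mm high, 76 mm high in all. It stands upright in the front row of the tray. The point is the centre of the grip, 63 mm above the weight's underside and 29 mm above the top of its body; z is up.
- clapper_center (a point): tailor's clapper: a smooth pale wooden block with half-round ends, 150 mm long, 44 mm wide, 40 mm high, 0.15 to 0.26 kg, with a dark groove line along its sides. It lies in the tray behind the row of weights, 10 to 25 mm from their bodies. The point is its centre, 20 mm above its underside; x runs along its length, z is up.
- tray: wooden tray fixed to the table, 180 mm (x) by 260 mm (y), floor top 8 mm above the table, rims 6 mm thick reaching 18 mm above the table. Origin: centre of its underside, on the table. Its front (-x) half holds three weights in a row along y, about 74 mm apart, in any order; its back (+x) half holds the clapper lying along y, with the spool and the tin in the back corners.
- mat: plain grey felt mat fixed flat to the table, the side area: 270 mm (x) by 130 mm (y), 5 mm thick, empty at the start. Origin: centre of its underside, on the table.
- board: pressing board fixed to the table: a dark wooden slab with a cream padded (but hard) top, 220 mm (x, its length) by 110 mm (y), top 22 mm above the table, empty at the start. Origin: centre of its underside, on the table.
- spool: bystander: dark thread spool with white ends, 30 mm in diameter, 48 mm high, standing in the left (+y) back corner of the tray. Origin: centre of its underside.
- tin: bystander: small metal chalk tin, 32 mm in diameter, 30 mm high, standing in the right (-y) back corner of the tray. Origin: centre of its underside.

How it is judged (in metres and radians):
On the way, in this order (a step that is already met when the one before it is completed fails the run):
1. all three weights stand upright on the felt mat, at rest, and the clapper is still in the tray (x of round_weight_grip in the frame of mat between -0.125 and 0.125 m and y of round_weight_grip in the frame of mat between -0.055 and 0.055 m and z of each of round_weight_grip, square_weight_grip, bar_weight_grip in the frame of mat below 0.073 m and angle between each of round_weight_grip, square_weight_grip, bar_weight_grip's own z axis and vertical below 0.15 rad and linear speed of each of round_weight, square_weight, bar_weight below 0.02 m/s and angular speed of each of round_weight, square_weight, bar_weight below 0.2 rad/s and x of square_weight_grip in the frame of mat between -0.125 and 0.125 m and y of square_weight_grip in the frame of mat between -0.055 and 0.055 m and x of bar_weight_grip in the frame of mat between -0.125 and 0.125 m and y of bar_weight_grip in the frame of mat between -0.055 and 0.055 m and distance of clapper_center from where it was at the start of the episode below 0.03 m), for 0.2 s.
2. the clapper lies on the middle of the pressing board, lengthwise, while all three weights still stand on the mat (horizontal distance between clapper_center and board below 0.015 m and z of clapper_center in the frame of board between 0.037 and 0.047 m and angle between the x axis of clapper_center and the x axis of board, either way round below 0.17 rad and angle between clapper_center's own z axis and vertical below 0.12 rad and linear speed of each of clapper, round_weight, square_weight, bar_weight below 0.02 m/s and angular speed of each of clapper, round_weight, square_weight, bar_weight below 0.2 rad/s and x of round_weight_grip in the frame of mat between -0.125 and 0.125 m and y of round_weight_grip in the frame of mat between -0.055 and 0.055 m and z of each of round_weight_grip, square_weight_grip, bar_weight_grip in the frame of mat below 0.073 m and angle between each of round_weight_grip, square_weight_grip, bar_weight_grip's own z axis and vertical below 0.15 rad and x of square_weight_grip in the frame of mat between -0.125 and 0.125 m and y of square_weight_grip in the frame of mat between -0.055 and 0.055 m and x of bar_weight_grip in the frame of mat between -0.125 and 0.125 m and y of bar_weight_grip in the frame of mat between -0.055 and 0.055 m), for 0.2 s.
At the end, for the whole second after the job is handed in: Each weight stands upright (within 0.12 rad) within 15 mm of where it stood at the start; the clapper lies flat on the pressing board, its centre within 15 mm of the board's middle and its length within 0.17 rad of the board's; all are released and at rest (distance of each of round_weight_grip, square_weight_grip, bar_weight_grip from where it was at the start of the episode below 0.015 m and angle between each of round_weight_grip, square_weight_grip, bar_weight_grip, clapper_center's own z axis and vertical below 0.12 rad and linear speed of each of round_weight, square_weight, bar_weight, clapper below 0.02 m/s and angular speed of each of round_weight, square_weight, bar_weight, clapper below 0.2 rad/s and horizontal distance between clapper_center and board below 0.015 m and z of clapper_center in the frame of board between 0.037 and 0.047 m and angle between the x axis of clapper_center and the x axis of board, either way round below 0.17 rad); the robot touches nothing.
It fails at once if the spool in the tray is shifted more than 15 mm or knocked over (distance of spool from where it was at the start of the episode above 0.015 m or angle between spool's own z axis and vertical above 0.5 rad).
It fails at once if the tin in the tray is shifted more than 15 mm or knocked over (distance of tin from where it was at the start of the episode above 0.015 m or angle between tin's own z axis and vertical above 0.5 rad).
It fails at once if a weight is tipped over (angle between any of round_weight_grip, square_weight_grip, bar_weight_grip's own z axis and vertical above 0.7 rad).
It fails at once if a weight is dropped or banged down on the mat or the tray (a blow over 120 N) (contact force between any of round_weight, square_weight, bar_weight and mat above 120 N or contact force between any of round_weight, square_weight, bar_weight and tray above 120 N).
It fails at once if the clapper is dropped or banged down on the board (a blow over 120 N) (contact force between clapper and board above 120 N).
It also fails if it takes over 141 s, if anything falls off the work surface, if the arm or the gripper's body presses on something with over 40 N, if the wrist force passes 120 N, or if a joint passes its speed limit or range.

## Working session

There is one attempt and no reset: what is moved stays moved. The work goes in short steps, Python scripts to look and compute and a tool call to move; the robot and the scene stay as the last step left them, time stands still between calls to the robot, and variables do not carry over. Pictures are saved under pics/ and viewed, about 12 in all and at most 16, crops included, and the job is handed in when it is done.

Besides the shell and the picture viewer there is one more tool, called in YAML: its name, and indented under it one key for each argument. step_arm: Moves the arm, as the interface text tells. Its arguments: {"type":"object","properties":{"rows":{"type":"array","items":{"type":"object","properties":{"x":{"type":"number"},"y":{"type":"number"},"z":{"type":"number"},"wx":{"type":"number"},"wy":{"type":"number"},"wz":{"type":"number"}}}},"claw":{"type":"number"},"newtons":{"type":"number"}},"required":["rows"]}

```bash
mkdir -p pics
cat > h.py <<'E'
import numpy as np, cv2
from rig import robot
def cloud(name):
    p=robot.camera_params(name); im,d=robot.grab_frame(name)
    h,w=d.shape; f=h/2/np.tan(np.radians(p["vfov"])/2)
    v,u=np.mgrid[:h,:w]
    P=np.stack([(u-p["cx"])*d/f,(v-p["cy"])*d/f,d],-1)
    T=np.array(p["extrinsics"]); W=P@T[:3,:3].T+T[:3,3]; W[d==0]=np.nan
    return im,W
def save(n,im): cv2.imwrite(f"pics/{n}.png",im[...,::-1])
E
python3 - <<'E'
from h import *
s=robot.observe(); print(s)
im,W=cloud("top"); np.save("top.npy",W); save("top",im)
im2,W2=cloud("scene"); np.save("scene.npy",W2); 
save("scene",im2)
for n in("top","scene"): p=robot.camera_params(n);print(n,p)
print(robot.observe()["time"])
E
```

```text
{'time': 0.0, 'joint_pos': array([-8.23385258e+01,  1.26746174e+01,  8.75247360e+01,  5.72505986e-04,
        7.99119057e+01, -7.22366263e+00]), 'dq': array([ 0.06702036, -0.10898288,  0.0326864 ,  0.09367124, -0.0477842 ,
       -0.02950924]), 'effort': array([ 9.21806350e-04, -4.96900606e+01, -3.89394915e+01, -1.17575973e-04,
        1.12648989e-02,  5.12666730e-06]), 'eef_pos': array([ 0.16047803, -0.60337572,  0.20731555]), 'tcp_rot': array([[-2.49135571e-04,  9.66443234e-01,  2.56880155e-01],
       [ 1.92581414e-03,  2.56880151e-01, -9.66441348e-01],
       [-9.99998115e-01,  2.53928518e-04, -1.92518803e-03]]), 'contact_force': array([-0.12358212, -0.38178235,  0.38087493]), 'ft_torque': array([-0.03394467,  0.02287694,  0.00695116]), 'grip_width': 0.08559905199429318}
top {'vfov': 48.19540909521912, 'cx': 260.7270425262472, 'cy': 194.61393101487167, 'extrinsics': array([[-0.02111   , -0.981266  ,  0.19149781,  0.34692898],
       [-0.99973961,  0.0223784 ,  0.00446301, -0.02333596],
       [-0.00866482, -0.19135373, -0.98148289,  1.06498924],
       [ 0.        ,  0.        ,  0.        ,  1.        ]])}
scene {'vfov': 42.62042244211444, 'cx': 260.9018320523735, 'cy': 196.75946408751255, 'extrinsics': array([[-0.58481722,  0.49149044, -0.64531075,  1.28091437],
       [ 0.81115121,  0.3589945 , -0.46168893,  0.51723752],
       [ 0.00474731, -0.79344823, -0.60861923,  0.76070648],
       [ 0.        ,  0.        ,  0.        ,  1.        ]])}
0.1
```

View pics/top.png

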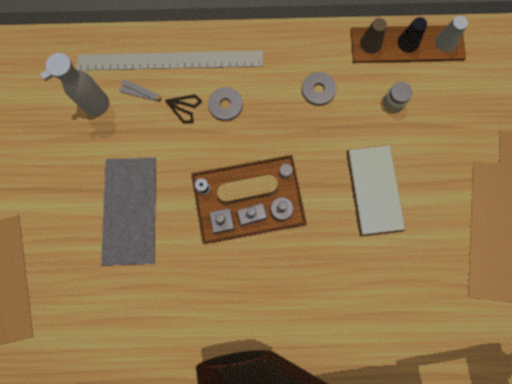

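View pics/scene.png

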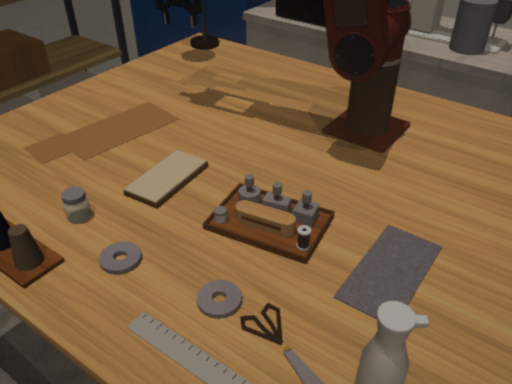

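The top view shows the mat (130,210), the tray (248,199) with square, bar and round weights at (221,220), (252,213), (282,208), the clapper (247,188), and the board (376,190). Nothing blocks the paths between them. Next I'll measure.

Run:
```python
from h import *
W=np.load("top.npy"); im=cv2.imread("pics/top.png"); S=np.load("scene.npy")
def box(n,u0,u1,v0,v1,zl,zh,W=W):
    m=np.zeros(W.shape[:2],bool); m[v0:v1,u0:u1]=1; m&=(W[...,2]>zl)&(W[...,2]<zh)
    k,l,st,c=cv2.connectedComponentsWithStats(m.astype(np.uint8))
    for i in range(1,k):
        if st[i,4]<8: continue
        p=W[l==i]; r=cv2.minAreaRect((p[:,:2]*1000).astype(np.float32))
        print(n,c[i].round(),st[i,4],"mean",(p.mean(0)*1000).round(1),"rect",np.round(r[0],1),np.round(r[1],1),round(r[2],1))
box("grip",195,305,160,240,.07,.10)
box("body",195,305,200,240,.034,.055)
box("clap",210,282,170,205,.038,.06)
box("backs",195,297,155,200,.03,.075)
box("board",340,410,140,240,.014,.035)
hsv=cv2.cvtColor(im,cv2.COLOR_BGR2HSV)
m=np.zeros(im.shape[:2],np.uint8); m[150:272,95:165]=(hsv[150:272,95:165,1]<60)
k,l,st,c=cv2.connectedComponentsWithStats(m); i=1+st[1:,4].argmax(); p=W[l==i];p=p[~np.isnan(p[:,0])]
print("mat",(np.median(p,0)*1000).round(1),cv2.minAreaRect((p[:,:2]*1000).astype(np.float32)))
p=W[300:320,60:150].reshape(-1,3);print("table z",np.nanmedian(p[:,2]))
g=S[...,2]; 
box("scene grip",235,320,170,225,.074,.10,S)
box("scene clap",230,300,195,240,.044,.055,S)
box("scene board",120,215,145,210,.014,.03,S)
```

```text
grip [282. 205.] 75 mean [511.9 -67.3  83.6] rect [512.2 -67.6] [18.7 19.9] 88.2
grip [251. 211.] 71 mean [499.7   4.7  84.1] rect [500.    4.5] [18.6 19.5] 86.9
grip [220. 218.] 77 mean [486.   77.3  83.6] rect [486.4  77.9] [19.6 21. ] 29.6
body [227. 200.] 22 mean [534.3  62.4  42. ] rect [534.4  61.4] [33.9  3.6] 89.8
body [281. 210.] 286 mean [508.6 -67.2  42.6] rect [509.4 -68. ] [50.8 45.9] 88.0
body [251. 214.] 317 mean [499.3   5.2  42.8] rect [501.    5.1] [36.3 63.6] 14.0
body [221. 221.] 354 mean [485.2  76.9  42.7] rect [487.2  78.1] [50.6 50.1] 10.4
clap [247. 188.] 1057 mean [563.   14.4  48.6] rect [563.9  14.2] [ 44.9 148. ] 10.1
clap [276. 201.] 49 mean [530.  -56.3  42.8] rect [529.9 -56.5] [12.3 29.1] 45.1
backs [285. 169.] 125 mean [609.1 -80.7  38.6] rect [608.6 -81.1] [27.4 28.7] 88.2
backs [247. 188.] 1069 mean [563.   13.2  48.3] rect [564.   14.2] [ 45. 148.] 10.4
backs [201. 185.] 135 mean [571.4 124.4  55. ] rect [572.2 125.1] [29.2 27.6] 80.7
backs [281. 198.] 27 mean [536.1 -68.2  42.8] rect [536.8 -67.6] [29.   5.6] 87.5
board [375. 190.] 3735 mean [ 557.1 -302.4   22.6] rect [ 559.7 -303.1] [220.2 109.1] 5.6
mat [517.3 312.4   6.1] ((522.7236938476562, 312.27679443359375), (268.44561767578125, 128.34735107421875), 0.5939334630966187)
table z 0.0010957441843746363
scene grip [248. 178.] 64 mean [517.3 -65.9  81.8] rect [516.3 -67.4] [19.3 21.2] 5.5
scene grip [277. 186.] 69 mean [504.5   6.4  81.4] rect [501.8   5.4] [23.  20.7] 3.9
scene grip [306. 194.] 72 mean [491.5  79.6  81.7] rect [489.   78.1] [19.8 21.5] 88.6
scene clap [277. 197.] 24 mean [504.6   8.   49. ] rect [500.2   8.4] [ 9.4 21.7] 74.6
scene clap [265. 212.] 793 mean [566.8  16.6  47.8] rect [565.7  14.8] [ 49.1 147.6] 10.6
scene board [165. 176.] 2077 mean [ 570.9 -298.4   21.7] rect [ 561.  -303.2] [221.7 112.7] 5.7
```

step_arm:
  rows:
    - {"x": 10, "y": 20}
    - {"x": 30, "y": 60}
    - {"x": 50, "y": 104}
    - {"x": 71, "y": 148}
    - {"x": 92, "y": 192}
    - {"x": 113, "y": 236}
    - {"x": 134, "y": 280}
    - {"x": 155, "y": 324}
  claw: 0.5

```text
$.rows[0]: bad value
```

step_arm:
  rows:
    - {"x": 21, "y": 44}
    - {"x": 42, "y": 88}
    - {"x": 63, "y": 132}
    - {"x": 84, "y": 176}
    - {"x": 105, "y": 220}
    - {"x": 126, "y": 264}
    - {"x": 147, "y": 308}
    - {"x": 160, "y": 335}

```text
$.rows[0]: bad value
```

step_arm:
  rows:
    - {"x": 8, "y": 18, "z": -20}
    - {"x": 11, "y": 23, "z": -50}
    - {"x": 11, "y": 23, "z": -70}
    - {"x": 11, "y": 23, "z": -78}
    - {"x": 11, "y": 23, "z": -78}
    - {"x": 11, "y": 23, "z": -78}

```text
$.rows[0]: bad value
```

Run:
```python
from h import *
s=robot.observe(); print(s["eef_pos"],s["tcp_rot"].round(3),s["joint_pos"].round(1),s["contact_force"],s["grip_width"],s["time"])
im,W=cloud("wrist"); save("w1",im)
z=W[...,2]; m=((z>.07)&(z<.095)).astype(np.uint8)
k,l,st,c=cv2.connectedComponentsWithStats(m)
for i in range(1,k):
    if st[i,4]>100: p=W[l==i]; print(c[i].round(),st[i,4],(p.mean(0)*1000).round(1),cv2.minAreaRect((p[:,:2]*1000).astype(np.float32)))
```

```text
[ 0.16045667 -0.60342744  0.20739983] [[-0.     0.966  0.257]
 [ 0.002  0.257 -0.966]
 [-1.     0.    -0.002]] [-82.3  12.7  87.5  -0.   79.9  -7.2] [-0.26486062 -0.0446939   0.25621604] 0.08570674426713047 0.1
```

View pics/w1.png

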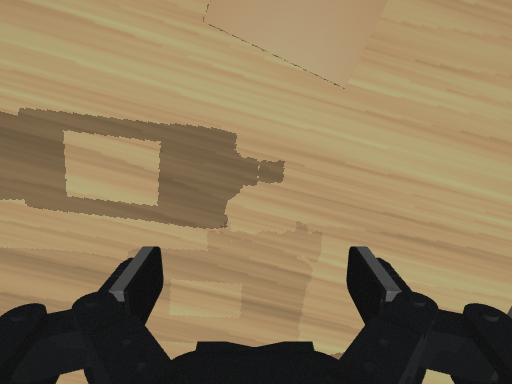

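The rows need all six numbers, so nothing moved. The picture shows only the bare table between the open fingers. I'll resend with every field filled in.

step_arm:
  rows:
    - {"x": 10, "y": 20, "z": 0, "wx": 0, "wy": 0, "wz": 0}
    - {"x": 30, "y": 60, "z": 0, "wx": 0, "wy": 0, "wz": 0}
    - {"x": 50, "y": 104, "z": 0, "wx": 0, "wy": 0, "wz": 0}
    - {"x": 71, "y": 148, "z": 0, "wx": 0, "wy": 0, "wz": 0}
    - {"x": 92, "y": 192, "z": 0, "wx": 0, "wy": 0, "wz": 0}
    - {"x": 113, "y": 236, "z": 0, "wx": 0, "wy": 0, "wz": 0}
    - {"x": 134, "y": 280, "z": 0, "wx": 0, "wy": 0, "wz": 0}
    - {"x": 155, "y": 324, "z": 0, "wx": 0, "wy": 0, "wz": 0}
  claw: 0.5

```text
time: 0.95
eef_pos: [0.3158, -0.2781, 0.2082]
tcp_rot: [[0.0, 0.967, 0.256], [0.0, 0.256, -0.967], [-1.0, 0.0, 0.0]]
contact_force: [1.2, -0.6, 0.8]
grip_width: 0.0426
```

step_arm:
  rows:
    - {"x": 21, "y": 44, "z": 0, "wx": 0, "wy": 0, "wz": 0}
    - {"x": 42, "y": 88, "z": 0, "wx": 0, "wy": 0, "wz": 0}
    - {"x": 63, "y": 132, "z": 0, "wx": 0, "wy": 0, "wz": 0}
    - {"x": 84, "y": 176, "z": 0, "wx": 0, "wy": 0, "wz": 0}
    - {"x": 105, "y": 220, "z": 0, "wx": 0, "wy": 0, "wz": 0}
    - {"x": 126, "y": 264, "z": 0, "wx": 0, "wy": 0, "wz": 0}
    - {"x": 147, "y": 308, "z": 0, "wx": 0, "wy": 0, "wz": 0}
    - {"x": 164, "y": 345, "z": 0, "wx": 0, "wy": 0, "wz": 0}

```text
time: 1.75
eef_pos: [0.48, 0.0676, 0.2083]
tcp_rot: [[0.0, 0.966, 0.258], [0.0, 0.258, -0.966], [-1.0, 0.0, -0.0]]
contact_force: [0.9, -0.3, -0.6]
grip_width: 0.0428
```

step_arm:
  rows:
    - {"x": 6, "y": 13, "z": -20, "wx": 0, "wy": 0, "wz": 0}
    - {"x": 7, "y": 13, "z": -50, "wx": 0, "wy": 0, "wz": 0}
    - {"x": 7, "y": 13, "z": -70, "wx": 0, "wy": 0, "wz": 0}
    - {"x": 7, "y": 13, "z": -78, "wx": 0, "wy": 0, "wz": 0}
    - {"x": 7, "y": 13, "z": -78, "wx": 0, "wy": 0, "wz": 0}
    - {"x": 7, "y": 13, "z": -78, "wx": 0, "wy": 0, "wz": 0}

```text
time: 2.35
eef_pos: [0.4872, 0.0778, 0.1314]
tcp_rot: [[0.001, 0.967, 0.257], [0.0, 0.257, -0.967], [-1.0, 0.001, 0.0]]
contact_force: [0.6, -0.3, -0.9]
grip_width: 0.0428
```

Run:
```python
from h import *
s=robot.observe(); print(s["eef_pos"],s["joint_pos"].round(1),s["contact_force"],s["grip_width"],s["time"])
im,W=cloud("wrist"); save("w2",im)
z=W[...,2]; m=((z>.065)&(z<.098)).astype(np.uint8)
k,l,st,c=cv2.connectedComponentsWithStats(m)
for i in range(1,k):
    if st[i,4]>100: p=W[l==i]; print(c[i].round(),st[i,4],(p.mean(0)*1000).round(1),cv2.minAreaRect((p[:,:2]*1000).astype(np.float32)))
```

```text
[0.48716404 0.07781544 0.13135512] [-1.000e-01 -1.600e+00  1.113e+02  0.000e+00  7.020e+01  7.500e+01] [ 0.61035866 -0.28958656 -0.90153969] 0.042782423526335225 2.35
[254. 201.] 804 [490.8  80.4  81.5] ((489.2076721191406, 79.75617980957031), (21.10308837890625, 20.695823669433594), 57.16795349121094)
[353. 207.] 886 [504.    9.4  80.6] ((502.8248596191406, 7.336666107177734), (21.04595184326172, 21.18280029296875), 33.55332565307617)
[450. 216.] 1036 [515.7 -62.2  79.5] ((514.8729858398438, -65.08295440673828), (20.803010940551758, 21.133697509765625), 20.393115997314453)
```

View pics/w2.png

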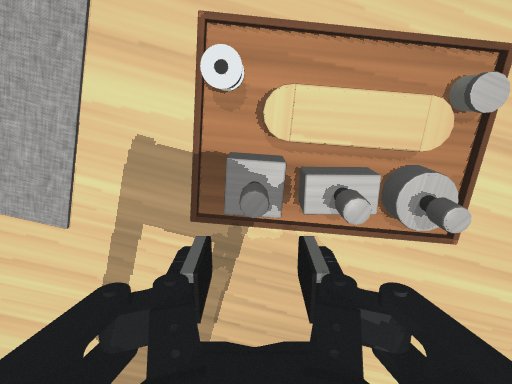

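The wrist view confirms the layout. The square weight's grip at (254,201) is centred between the fingers, and its position agrees with the top camera to about 2 mm. I'll descend and grip.

step_arm:
  rows:
    - {"x": 1, "y": 1, "z": -25, "wx": 0, "wy": 0, "wz": 0}
    - {"x": 1, "y": 1, "z": -50, "wx": 0, "wy": 0, "wz": 0}
    - {"x": 1, "y": 1, "z": -68, "wx": 0, "wy": 0, "wz": 0}
    - {"x": 1, "y": 1, "z": -76, "wx": 0, "wy": 0, "wz": 0}
    - {"x": 1, "y": 1, "z": -76, "wx": 0, "wy": 0, "wz": 0}
    - {"x": 1, "y": 1, "z": -76, "wx": 0, "wy": 0, "wz": 0}

```text
time: 3.0
eef_pos: [0.4887, 0.0789, 0.0557]
tcp_rot: [[0.002, 0.966, 0.257], [0.0, 0.257, -0.966], [-1.0, 0.002, 0.0]]
contact_force: [1.1, -0.3, 0.7]
grip_width: 0.043
```

step_arm:
  rows:
    - {"x": 0, "y": 0, "z": 0, "wx": 0, "wy": 0, "wz": 0}
    - {"x": 0, "y": 0, "z": 0, "wx": 0, "wy": 0, "wz": 0}
    - {"x": 0, "y": 0, "z": 0, "wx": 0, "wy": 0, "wz": 0}
    - {"x": 0, "y": 0, "z": 0, "wx": 0, "wy": 0, "wz": 0}
    - {"x": 0, "y": 0, "z": 0, "wx": 0, "wy": 0, "wz": 0}
    - {"x": 0, "y": 0, "z": 0, "wx": 0, "wy": 0, "wz": 0}
  claw: 0
  newtons: 80

```text
time: 3.6
eef_pos: [0.4888, 0.0787, 0.0562]
tcp_rot: [[0.003, 0.966, 0.257], [-0.001, 0.257, -0.966], [-1.0, 0.002, 0.001]]
contact_force: [-1.3, -1.5, 6.3]
grip_width: 0.0169
```

step_arm:
  rows:
    - {"x": 0, "y": 0, "z": 3, "wx": 0, "wy": 0, "wz": 0}
    - {"x": 0, "y": 0, "z": 10, "wx": 0, "wy": 0, "wz": 0}
    - {"x": 0, "y": 0, "z": 25, "wx": 0, "wy": 0, "wz": 0}
    - {"x": 0, "y": 0, "z": 45, "wx": 0, "wy": 0, "wz": 0}
    - {"x": 0, "y": 0, "z": 60, "wx": 0, "wy": 0, "wz": 0}
    - {"x": 0, "y": 0, "z": 70, "wx": 0, "wy": 0, "wz": 0}
    - {"x": 0, "y": 0, "z": 70, "wx": 0, "wy": 0, "wz": 0}

```text
time: 4.3
eef_pos: [0.4884, 0.0791, 0.1258]
tcp_rot: [[0.002, 0.966, 0.257], [0.0, 0.257, -0.966], [-1.0, 0.002, 0.001]]
contact_force: [0.1, 0.1, -6.4]
grip_width: 0.0164
```

The width is 16.4 mm where 22 was expected, so I'll check the grasp.

Run:
```python
from h import *
im,W=cloud("wrist"); im2,W2=cloud("scene")
a=im2[100:270,220:400]; a=cv2.resize(a,None,fx=2.26,fy=2.26)
b=np.hstack([cv2.resize(im,(384,384)) if 0 else im[:, 64:448],a[:384]]) if a.shape[0]>=384 else None
save("g1",b)
```

```text
(no output)
```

View pics/g1.png

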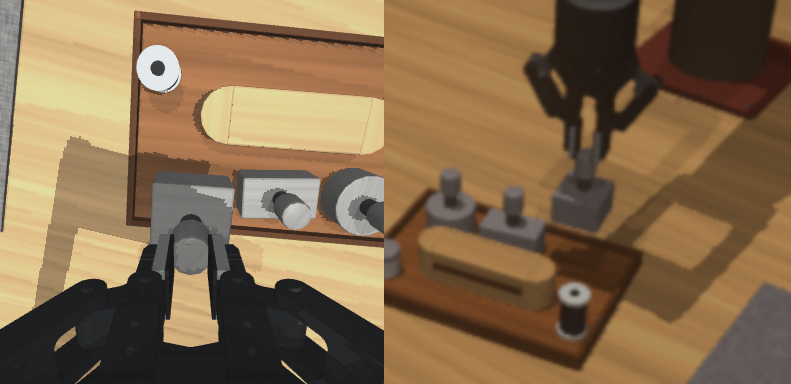

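Run:
```python
from h import *
for n in("wrist","scene","top"):
    im,W=cloud(n)
    for lo,hi in((.106,.119),(.125,.165)):
        m=(W[...,2]>lo)&(W[...,2]<hi)&(abs(W[...,0]-.488)<.05)&(abs(W[...,1]-.079)<.045)
        p=W[m]*1000
        if n=="wrist" or lo<.12: print(n,lo,len(p),p.mean(0).round(1) if len(p) else "",cv2.minAreaRect(p[:,:2].astype(np.float32)) if len(p)>4 else "")
s=robot.observe();print(s["contact_force"],s["ft_torque"],s["grip_width"])
```

```text
wrist 0.106 3776 [497.2  82.9 109.2] ((491.9906921386719, 81.11939239501953), (40.02629089355469, 50.101707458496094), 10.578032493591309)
wrist 0.125 2597 [491.9  81.4 151.1] ((488.04931640625, 80.26953887939453), (22.86958122253418, 43.77096939086914), 15.602850914001465)
scene 0.106 274 [490.3  81.2 109.5] ((484.91326904296875, 78.18816375732422), (54.13453674316406, 50.14488983154297), 9.997198104858398)
top 0.106 35 [464.2  93.6 109.9] ((464.3345031738281, 92.97171783447266), (13.83709716796875, 14.159210205078125), 8.511589050292969)
[ 0.44107418  0.58460673 -6.89268479] [ 0.01172335  0.02680861 -0.00100235] 0.01623020779708547
```

The grasp is centred and the weight is level, with the body at the expected height, so I'll carry it to the mat.

step_arm:
  rows:
    - {"x": -2, "y": 12, "z": 0, "wx": 0, "wy": 0, "wz": 0}
    - {"x": -8, "y": 42, "z": 0, "wx": 0, "wy": 0, "wz": 0}
    - {"x": -16, "y": 82, "z": 0, "wx": 0, "wy": 0, "wz": 0}
    - {"x": -24, "y": 124, "z": 0, "wx": 0, "wy": 0, "wz": 0}
    - {"x": -32, "y": 166, "z": 0, "wx": 0, "wy": 0, "wz": 0}
    - {"x": -39, "y": 203, "z": 0, "wx": 0, "wy": 0, "wz": 0}
    - {"x": -43, "y": 225, "z": 0, "wx": 0, "wy": 0, "wz": 0}
    - {"x": -45, "y": 233, "z": 0, "wx": 0, "wy": 0, "wz": 0}

```text
time: 5.35
eef_pos: [0.441, 0.3149, 0.1239]
tcp_rot: [[-0.001, 0.966, 0.26], [0.001, 0.26, -0.966], [-1.0, -0.001, -0.001]]
contact_force: [0.2, -0.7, -7.1]
grip_width: 0.0168
```

step_arm:
  rows:
    - {"x": 0, "y": 0, "z": -10, "wx": 0, "wy": 0, "wz": 0}
    - {"x": 0, "y": 0, "z": -30, "wx": 0, "wy": 0, "wz": 0}
    - {"x": 0, "y": 0, "z": -50, "wx": 0, "wy": 0, "wz": 0}
    - {"x": 0, "y": 0, "z": -62, "wx": 0, "wy": 0, "wz": 0}
    - {"x": 0, "y": 0, "z": -68, "wx": 0, "wy": 0, "wz": 0}
    - {"x": 0, "y": 0, "z": -70, "wx": 0, "wy": 0, "wz": 0}
    - {"x": 0, "y": 0, "z": -71, "wx": 0, "wy": 0, "wz": 0}
    - {"x": 0, "y": 0, "z": -72, "wx": 0, "wy": 0, "wz": 0}

```text
time: 6.15
eef_pos: [0.4435, 0.3123, 0.0534]
tcp_rot: [[0.002, 0.967, 0.257], [0.001, 0.257, -0.967], [-1.0, 0.002, -0.0]]
contact_force: [-0.7, 1.3, -0.8]
grip_width: 0.0165
```

step_arm:
  rows:
    - {"x": 0, "y": 0, "z": -0.5, "wx": 0, "wy": 0, "wz": 0}
    - {"x": 0, "y": 0, "z": -1, "wx": 0, "wy": 0, "wz": 0}
    - {"x": 0, "y": 0, "z": -1, "wx": 0, "wy": 0, "wz": 0}
    - {"x": 0, "y": 0, "z": -1, "wx": 0, "wy": 0, "wz": 0}

```text
time: 6.55
eef_pos: [0.4436, 0.3126, 0.0532]
tcp_rot: [[0.002, 0.966, 0.257], [0.001, 0.257, -0.966], [-1.0, 0.002, -0.0]]
contact_force: [-2.1, -3.1, 5.9]
grip_width: 0.0164
```

step_arm:
  rows:
    - {"x": 0, "y": 0, "z": 0, "wx": 0, "wy": 0, "wz": 0}
    - {"x": 0, "y": 0, "z": 0, "wx": 0, "wy": 0, "wz": 0}
    - {"x": 0, "y": 0, "z": 0, "wx": 0, "wy": 0, "wz": 0}
    - {"x": 0, "y": 0, "z": 10, "wx": 0, "wy": 0, "wz": 0}
    - {"x": 0, "y": 0, "z": 30, "wx": 0, "wy": 0, "wz": 0}
    - {"x": 0, "y": 0, "z": 60, "wx": 0, "wy": 0, "wz": 0}
    - {"x": 0, "y": 0, "z": 78, "wx": 0, "wy": 0, "wz": 0}
    - {"x": 0, "y": 0, "z": 78, "wx": 0, "wy": 0, "wz": 0}
  claw: 0.5

```text
time: 7.35
eef_pos: [0.445, 0.3133, 0.1336]
tcp_rot: [[0.006, 0.966, 0.257], [0.003, 0.257, -0.966], [-1.0, 0.007, -0.001]]
contact_force: [0.2, 0.0, 1.3]
grip_width: 0.043
```

Run:
```python
from h import *
s=robot.observe(); print(s["eef_pos"],s["contact_force"],s["time"])
im,W=cloud("top"); save("t2",im[130:290,60:320])
for lo,hi in((.07,.093),(.032,.045)):
  m=(W[...,2]>lo)&(W[...,2]<hi)&(W[...,1]>.2)&(W[...,1]<.40)&(W[...,0]>.38)&(W[...,0]<.52); p=W[m]*1000
  if len(p)>4: print(len(p),p.mean(0),cv2.minAreaRect(p[:,:2].astype(np.float32)))
im,W=cloud("wrist")
for lo,hi in((.065,.093),(.032,.045)):
  m=(W[...,2]>lo)&(W[...,2]<hi)&(W[...,1]>.2)&(W[...,1]<.40)&(W[...,0]>.38)&(W[...,0]<.52); p=W[m]*1000
  if len(p)>4: print("w",len(p),p.mean(0),cv2.minAreaRect(p[:,:2].astype(np.float32)))
```

```text
[0.44504242 0.31328806 0.1335808 ] [0.17572869 0.00606281 1.29467351] 7.35
76 [440.81342869 309.72308203  80.62115871] ((440.7074279785156, 311.05914306640625), (19.262277603149414, 20.018512725830078), 21.118844985961914)
330 [439.0585006  305.54746309  39.44076706] ((441.51812744140625, 312.06072998046875), (49.71287536621094, 51.66824722290039), 11.10988712310791)
w 757 [445.29673293 314.26492782  78.98534814] ((443.7568664550781, 313.8130187988281), (21.0271053314209, 20.98160743713379), 58.46501159667969)
w 2488 [448.36088124 315.0711778   38.59179761] ((443.28564453125, 313.6482849121094), (50.3675422668457, 50.10232925415039), 10.708121299743652)
```

The square weight stands on the mat at about (443,312). Next is the bar weight.

step_arm:
  rows:
    - {"x": 4, "y": -20, "z": 0, "wx": 0, "wy": 0, "wz": 0}
    - {"x": 12, "y": -63, "z": 0, "wx": 0, "wy": 0, "wz": 0}
    - {"x": 21, "y": -108, "z": 0, "wx": 0, "wy": 0, "wz": 0}
    - {"x": 30, "y": -155, "z": 0, "wx": 0, "wy": 0, "wz": 0}
    - {"x": 39, "y": -202, "z": 0, "wx": 0, "wy": 0, "wz": 0}
    - {"x": 48, "y": -249, "z": 0, "wx": 0, "wy": 0, "wz": 0}
    - {"x": 56, "y": -292, "z": 0, "wx": 0, "wy": 0, "wz": 0}
    - {"x": 59, "y": -306, "z": 0, "wx": 0, "wy": 0, "wz": 0}

```text
time: 8.25
eef_pos: [0.5009, 0.0025, 0.128]
tcp_rot: [[-0.002, 0.967, 0.253], [-0.001, 0.253, -0.967], [-1.0, -0.002, 0.0]]
contact_force: [0.7, 0.0, -0.1]
grip_width: 0.0425
```

step_arm:
  rows:
    - {"x": 0, "y": 0, "z": -5, "wx": 0, "wy": 0, "wz": 0}
    - {"x": 0, "y": 0, "z": -25, "wx": 0, "wy": 0, "wz": 0}
    - {"x": 0, "y": 0, "z": -50, "wx": 0, "wy": 0, "wz": 0}
    - {"x": 0, "y": 0, "z": -68, "wx": 0, "wy": 0, "wz": 0}
    - {"x": 0, "y": 0, "z": -75, "wx": 0, "wy": 0, "wz": 0}
    - {"x": 0, "y": 0, "z": -75, "wx": 0, "wy": 0, "wz": 0}
    - {"x": 0, "y": 0, "z": -75, "wx": 0, "wy": 0, "wz": 0}

```text
time: 8.95
eef_pos: [0.5017, 0.0067, 0.0547]
tcp_rot: [[0.0, 0.966, 0.258], [0.0, 0.258, -0.966], [-1.0, 0.0, -0.0]]
contact_force: [0.6, -0.1, 0.1]
grip_width: 0.0426
```

step_arm:
  rows:
    - {"x": 0, "y": 0, "z": 0, "wx": 0, "wy": 0, "wz": 0}
    - {"x": 0, "y": 0, "z": 0, "wx": 0, "wy": 0, "wz": 0}
    - {"x": 0, "y": 0, "z": 0, "wx": 0, "wy": 0, "wz": 0}
    - {"x": 0, "y": 0, "z": 0, "wx": 0, "wy": 0, "wz": 0}
    - {"x": 0, "y": 0, "z": 0, "wx": 0, "wy": 0, "wz": 0}
    - {"x": 0, "y": 0, "z": 0, "wx": 0, "wy": 0, "wz": 0}
  claw: 0
  newtons: 80

```text
time: 9.55
eef_pos: [0.5027, 0.0056, 0.0558]
tcp_rot: [[0.002, 0.966, 0.257], [-0.001, 0.257, -0.967], [-1.0, 0.002, 0.001]]
contact_force: [-0.6, -1.3, 6.6]
grip_width: 0.0167
```

step_arm:
  rows:
    - {"x": 0, "y": 0, "z": 3, "wx": 0, "wy": 0, "wz": 0}
    - {"x": 0, "y": 0, "z": 10, "wx": 0, "wy": 0, "wz": 0}
    - {"x": 0, "y": 0, "z": 25, "wx": 0, "wy": 0, "wz": 0}
    - {"x": 0, "y": 0, "z": 45, "wx": 0, "wy": 0, "wz": 0}
    - {"x": 0, "y": 0, "z": 60, "wx": 0, "wy": 0, "wz": 0}
    - {"x": 0, "y": 0, "z": 70, "wx": 0, "wy": 0, "wz": 0}
    - {"x": 0, "y": 0, "z": 70, "wx": 0, "wy": 0, "wz": 0}

```text
time: 10.25
eef_pos: [0.5023, 0.0059, 0.1257]
tcp_rot: [[0.002, 0.966, 0.257], [-0.0, 0.257, -0.966], [-1.0, 0.002, 0.001]]
contact_force: [1.0, -0.2, -5.3]
grip_width: 0.017
```

step_arm:
  rows:
    - {"x": 1, "y": 14, "z": 0, "wx": 0, "wy": 0, "wz": 0}
    - {"x": 4, "y": 52, "z": 0, "wx": 0, "wy": 0, "wz": 0}
    - {"x": 7, "y": 98, "z": 0, "wx": 0, "wy": 0, "wz": 0}
    - {"x": 10, "y": 145, "z": 0, "wx": 0, "wy": 0, "wz": 0}
    - {"x": 13, "y": 192, "z": 0, "wx": 0, "wy": 0, "wz": 0}
    - {"x": 16, "y": 239, "z": 0, "wx": 0, "wy": 0, "wz": 0}
    - {"x": 19, "y": 282, "z": 0, "wx": 0, "wy": 0, "wz": 0}
    - {"x": 21, "y": 306, "z": 0, "wx": 0, "wy": 0, "wz": 0}

```text
time: 11.05
eef_pos: [0.5207, 0.316, 0.1226]
tcp_rot: [[-0.002, 0.966, 0.259], [0.001, 0.259, -0.966], [-1.0, -0.002, -0.001]]
contact_force: [1.3, -0.9, -5.5]
grip_width: 0.0167
```

step_arm:
  rows:
    - {"x": 0, "y": 0, "z": -8, "wx": 0, "wy": 0, "wz": 0}
    - {"x": 0, "y": 0, "z": -28, "wx": 0, "wy": 0, "wz": 0}
    - {"x": 0, "y": 0, "z": -50, "wx": 0, "wy": 0, "wz": 0}
    - {"x": 0, "y": 0, "z": -62, "wx": 0, "wy": 0, "wz": 0}
    - {"x": 0, "y": 0, "z": -68, "wx": 0, "wy": 0, "wz": 0}
    - {"x": 0, "y": 0, "z": -70, "wx": 0, "wy": 0, "wz": 0}
    - {"x": 0, "y": 0, "z": -71, "wx": 0, "wy": 0, "wz": 0}
    - {"x": 0, "y": 0, "z": -72, "wx": 0, "wy": 0, "wz": 0}

```text
time: 11.85
eef_pos: [0.5234, 0.3122, 0.0535]
tcp_rot: [[0.002, 0.967, 0.257], [0.001, 0.257, -0.967], [-1.0, 0.002, -0.0]]
contact_force: [0.7, 0.9, -4.9]
grip_width: 0.0168
```

step_arm:
  rows:
    - {"x": 0, "y": 0, "z": -0.5, "wx": 0, "wy": 0, "wz": 0}
    - {"x": 0, "y": 0, "z": -1, "wx": 0, "wy": 0, "wz": 0}
    - {"x": 0, "y": 0, "z": -1, "wx": 0, "wy": 0, "wz": 0}
    - {"x": 0, "y": 0, "z": -1, "wx": 0, "wy": 0, "wz": 0}

```text
time: 12.25
eef_pos: [0.5235, 0.3123, 0.0529]
tcp_rot: [[0.002, 0.966, 0.257], [0.001, 0.257, -0.966], [-1.0, 0.002, -0.0]]
contact_force: [-0.4, -2.2, 5.6]
grip_width: 0.0169
```

step_arm:
  rows:
    - {"x": 0, "y": 0, "z": 0, "wx": 0, "wy": 0, "wz": 0}
    - {"x": 0, "y": 0, "z": 0, "wx": 0, "wy": 0, "wz": 0}
    - {"x": 0, "y": 0, "z": 0, "wx": 0, "wy": 0, "wz": 0}
    - {"x": 0, "y": 0, "z": 10, "wx": 0, "wy": 0, "wz": 0}
    - {"x": 0, "y": 0, "z": 30, "wx": 0, "wy": 0, "wz": 0}
    - {"x": 0, "y": 0, "z": 60, "wx": 0, "wy": 0, "wz": 0}
    - {"x": 0, "y": 0, "z": 78, "wx": 0, "wy": 0, "wz": 0}
    - {"x": 0, "y": 0, "z": 78, "wx": 0, "wy": 0, "wz": 0}
  claw: 0.5

```text
time: 13.05
eef_pos: [0.525, 0.3132, 0.1338]
tcp_rot: [[0.007, 0.966, 0.257], [0.003, 0.257, -0.966], [-1.0, 0.007, -0.001]]
contact_force: [0.2, -0.1, 0.2]
grip_width: 0.0426
```

step_arm:
  rows:
    - {"x": 0, "y": -25, "z": 0, "wx": 0, "wy": 0, "wz": 0}
    - {"x": -1, "y": -72, "z": 0, "wx": 0, "wy": 0, "wz": 0}
    - {"x": -3, "y": -121, "z": 0, "wx": 0, "wy": 0, "wz": 0}
    - {"x": -4, "y": -170, "z": 0, "wx": 0, "wy": 0, "wz": 0}
    - {"x": -5, "y": -219, "z": 0, "wx": 0, "wy": 0, "wz": 0}
    - {"x": -6, "y": -268, "z": 0, "wx": 0, "wy": 0, "wz": 0}
    - {"x": -8, "y": -317, "z": 0, "wx": 0, "wy": 0, "wz": 0}
    - {"x": -9, "y": -358, "z": 0, "wx": 0, "wy": 0, "wz": 0}

```text
time: 13.85
eef_pos: [0.5125, -0.0482, 0.1285]
tcp_rot: [[-0.001, 0.967, 0.256], [0.0, 0.256, -0.967], [-1.0, -0.001, -0.0]]
contact_force: [0.3, 0.4, -0.7]
grip_width: 0.0426
```

step_arm:
  rows:
    - {"x": 0, "y": -20, "z": 0, "wx": 0, "wy": 0, "wz": 0}
    - {"x": 0, "y": -20, "z": -20, "wx": 0, "wy": 0, "wz": 0}
    - {"x": 0, "y": -20, "z": -45, "wx": 0, "wy": 0, "wz": 0}
    - {"x": 0, "y": -20, "z": -66, "wx": 0, "wy": 0, "wz": 0}
    - {"x": 0, "y": -20, "z": -75, "wx": 0, "wy": 0, "wz": 0}
    - {"x": 0, "y": -20, "z": -75, "wx": 0, "wy": 0, "wz": 0}
    - {"x": 0, "y": -20, "z": -75, "wx": 0, "wy": 0, "wz": 0}

```text
time: 14.55
eef_pos: [0.5138, -0.066, 0.0548]
tcp_rot: [[0.0, 0.966, 0.257], [-0.0, 0.257, -0.966], [-1.0, 0.0, 0.0]]
contact_force: [0.3, -0.2, -0.2]
grip_width: 0.0426
```

step_arm:
  rows:
    - {"x": 0, "y": 0, "z": 0, "wx": 0, "wy": 0, "wz": 0}
    - {"x": 0, "y": 0, "z": 0, "wx": 0, "wy": 0, "wz": 0}
    - {"x": 0, "y": 0, "z": 0, "wx": 0, "wy": 0, "wz": 0}
    - {"x": 0, "y": 0, "z": 0, "wx": 0, "wy": 0, "wz": 0}
    - {"x": 0, "y": 0, "z": 0, "wx": 0, "wy": 0, "wz": 0}
    - {"x": 0, "y": 0, "z": 0, "wx": 0, "wy": 0, "wz": 0}
  claw: 0
  newtons: 80

```text
time: 15.15
eef_pos: [0.5149, -0.0667, 0.056]
tcp_rot: [[0.003, 0.966, 0.257], [-0.001, 0.257, -0.966], [-1.0, 0.002, 0.002]]
contact_force: [0.0, -2.1, 6.1]
grip_width: 0.0171
```

step_arm:
  rows:
    - {"x": 0, "y": 0, "z": 3, "wx": 0, "wy": 0, "wz": 0}
    - {"x": 0, "y": 0, "z": 10, "wx": 0, "wy": 0, "wz": 0}
    - {"x": 0, "y": 0, "z": 25, "wx": 0, "wy": 0, "wz": 0}
    - {"x": 0, "y": 0, "z": 45, "wx": 0, "wy": 0, "wz": 0}
    - {"x": 0, "y": 0, "z": 60, "wx": 0, "wy": 0, "wz": 0}
    - {"x": 0, "y": 0, "z": 70, "wx": 0, "wy": 0, "wz": 0}
    - {"x": 0, "y": 0, "z": 70, "wx": 0, "wy": 0, "wz": 0}

```text
time: 15.85
eef_pos: [0.5145, -0.0662, 0.1259]
tcp_rot: [[0.003, 0.966, 0.257], [-0.001, 0.257, -0.966], [-1.0, 0.002, 0.001]]
contact_force: [0.9, 0.1, -7.5]
grip_width: 0.0168
```

step_arm:
  rows:
    - {"x": 3, "y": 14, "z": 3, "wx": 0, "wy": 0, "wz": 0}
    - {"x": 12, "y": 52, "z": 6, "wx": 0, "wy": 0, "wz": 0}
    - {"x": 23, "y": 98, "z": 10, "wx": 0, "wy": 0, "wz": 0}
    - {"x": 34, "y": 145, "z": 10, "wx": 0, "wy": 0, "wz": 0}
    - {"x": 45, "y": 192, "z": 10, "wx": 0, "wy": 0, "wz": 0}
    - {"x": 56, "y": 239, "z": 10, "wx": 0, "wy": 0, "wz": 0}
    - {"x": 67, "y": 286, "z": 10, "wx": 0, "wy": 0, "wz": 0}
    - {"x": 78, "y": 330, "z": 10, "wx": 0, "wy": 0, "wz": 0}

```text
time: 16.65
eef_pos: [0.5904, 0.2669, 0.1327]
tcp_rot: [[-0.003, 0.966, 0.258], [-0.0, 0.258, -0.966], [-1.0, -0.002, -0.0]]
contact_force: [0.5, -0.6, -5.6]
grip_width: 0.0172
```

step_arm:
  rows:
    - {"x": 8, "y": 35, "z": 0, "wx": 0, "wy": 0, "wz": 0}
    - {"x": 11, "y": 48, "z": -10, "wx": 0, "wy": 0, "wz": 0}
    - {"x": 11, "y": 48, "z": -30, "wx": 0, "wy": 0, "wz": 0}
    - {"x": 11, "y": 48, "z": -52, "wx": 0, "wy": 0, "wz": 0}
    - {"x": 11, "y": 48, "z": -68, "wx": 0, "wy": 0, "wz": 0}
    - {"x": 11, "y": 48, "z": -77, "wx": 0, "wy": 0, "wz": 0}
    - {"x": 11, "y": 48, "z": -80, "wx": 0, "wy": 0, "wz": 0}
    - {"x": 11, "y": 48, "z": -81, "wx": 0, "wy": 0, "wz": 0}

```text
time: 17.45
eef_pos: [0.6031, 0.3121, 0.054]
tcp_rot: [[0.001, 0.967, 0.257], [0.001, 0.257, -0.967], [-1.0, 0.001, -0.0]]
contact_force: [0.8, 0.7, -6.6]
grip_width: 0.0171
```

step_arm:
  rows:
    - {"x": 0, "y": 0, "z": -1, "wx": 0, "wy": 0, "wz": 0}
    - {"x": 0, "y": 0, "z": -1.5, "wx": 0, "wy": 0, "wz": 0}
    - {"x": 0, "y": 0, "z": -2, "wx": 0, "wy": 0, "wz": 0}
    - {"x": 0, "y": 0, "z": -2, "wx": 0, "wy": 0, "wz": 0}
    - {"x": 0, "y": 0, "z": -2, "wx": 0, "wy": 0, "wz": 0}

```text
time: 17.95
eef_pos: [0.6039, 0.3123, 0.0531]
tcp_rot: [[0.003, 0.966, 0.257], [0.001, 0.257, -0.966], [-1.0, 0.003, -0.0]]
contact_force: [0.2, -1.9, 3.2]
grip_width: 0.0166
```

step_arm:
  rows:
    - {"x": 0, "y": 0, "z": 0, "wx": 0, "wy": 0, "wz": 0}
    - {"x": 0, "y": 0, "z": 0, "wx": 0, "wy": 0, "wz": 0}
    - {"x": 0, "y": 0, "z": 0, "wx": 0, "wy": 0, "wz": 0}
    - {"x": 0, "y": 0, "z": 10, "wx": 0, "wy": 0, "wz": 0}
    - {"x": 0, "y": 0, "z": 30, "wx": 0, "wy": 0, "wz": 0}
    - {"x": 0, "y": 0, "z": 60, "wx": 0, "wy": 0, "wz": 0}
    - {"x": 0, "y": 0, "z": 78, "wx": 0, "wy": 0, "wz": 0}
    - {"x": 0, "y": 0, "z": 78, "wx": 0, "wy": 0, "wz": 0}
  claw: 0.5

```text
time: 18.75
eef_pos: [0.6051, 0.3131, 0.1342]
tcp_rot: [[0.007, 0.966, 0.257], [0.003, 0.257, -0.966], [-1.0, 0.008, -0.001]]
contact_force: [0.2, 0.8, 0.3]
grip_width: 0.0427
```

step_arm:
  rows:
    - {"x": -3, "y": -20, "z": 0, "wx": 0, "wy": 0, "wz": 8}
    - {"x": -8, "y": -60, "z": 0, "wx": 0, "wy": 0, "wz": 16}
    - {"x": -13, "y": -105, "z": 0, "wx": 0, "wy": 0, "wz": 24}
    - {"x": -19, "y": -150, "z": 0, "wx": 0, "wy": 0, "wz": 32}
    - {"x": -24, "y": -195, "z": 0, "wx": 0, "wy": 0, "wz": 40}
    - {"x": -30, "y": -240, "z": 0, "wx": 0, "wy": 0, "wz": 48}
    - {"x": -35, "y": -280, "z": 0, "wx": 0, "wy": 0, "wz": 56}
    - {"x": -37, "y": -297, "z": 0, "wx": 0, "wy": 0, "wz": 64}
  claw: 0.78

```text
time: 19.55
eef_pos: [0.5642, 0.0117, 0.1281]
tcp_rot: [[-0.002, 0.19, 0.982], [-0.001, 0.982, -0.19], [-1.0, -0.001, -0.002]]
contact_force: [0.7, 1.2, -0.7]
grip_width: 0.0664
```

step_arm:
  rows:
    - {"x": 0, "y": 0, "z": 0, "wx": 0, "wy": 0, "wz": 8}
    - {"x": 0, "y": 0, "z": 0, "wx": 0, "wy": 0, "wz": 16}
    - {"x": 0, "y": 0, "z": 0, "wx": 0, "wy": 0, "wz": 21.3}
    - {"x": 0, "y": 0, "z": 0, "wx": 0, "wy": 0, "wz": 21.3}
    - {"x": 0, "y": 0, "z": 0, "wx": 0, "wy": 0, "wz": 21.3}

```text
time: 20.05
eef_pos: [0.565, 0.0151, 0.1285]
tcp_rot: [[-0.001, -0.174, 0.985], [0.0, 0.985, 0.174], [-1.0, 0.0, -0.001]]
contact_force: [0.3, 0.7, -0.2]
grip_width: 0.0668
```

Run:
```python
from h import *
s=robot.observe(); print(s["eef_pos"],s["contact_force"],s["time"],s["joint_pos"].round(1))
im,W=cloud("top"); im2,W2=cloud("wrist"); 
save("t3",np.hstack([im[:, 60:440],im2[:,64:448]]))
m=(W[...,2]>.07)&(W[...,2]<.093)&(W[...,1]>.2)&(W[...,1]<.40)&(W[...,0]>.38)&(W[...,0]<.66)
k,l,st,c=cv2.connectedComponentsWithStats(m.astype(np.uint8))
for i in range(1,k): print("grip",(W[l==i].mean(0)*1000).round(1),st[i,4])
m=(W2[...,2]>.042)&(W2[...,2]<.053)&(W2[...,1]>-.09)&(W2[...,1]<.10)&(W2[...,0]>.53)&(W2[...,0]<.60)
k,l,st,c=cv2.connectedComponentsWithStats(m.astype(np.uint8));i=1+st[1:,4].argmax();p=W2[l==i]*1000
print("clap w",p.mean(0),cv2.minAreaRect(p[:,:2].astype(np.float32)))
```

```text
[0.56498537 0.01508259 0.12850574] [ 0.33788352  0.66812257 -0.15838621] 20.05 [ -6.5   8.6 101.    0.   70.5 -16.5]
grip [601.2 309.2  80.7] 74
grip [521.1 309.7  80.6] 79
grip [441.4 310.   80.6] 83
clap w [564.54806389  22.04719328  47.54911685] ((565.6223754882812, 16.024429321289062), (44.06660842895508, 148.9279022216797), 10.347637176513672)
```

View pics/t3.png

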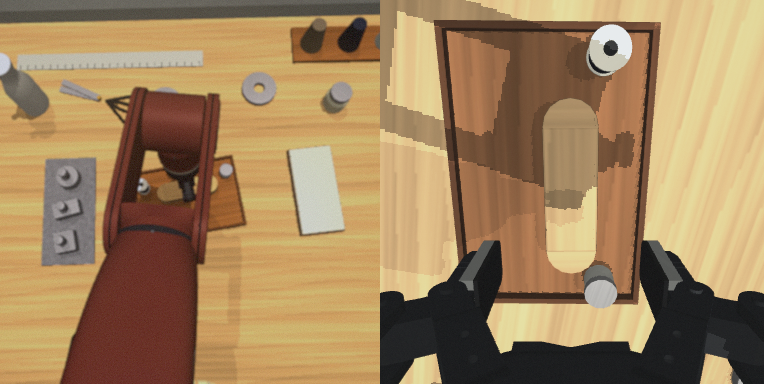

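The three weights stand on the mat at (67,177), (66,209) and (64,240) in the left half of the picture. The fingers straddle the clapper, and the spool and tin are clear. I'll descend on the clapper.

step_arm:
  rows:
    - {"x": 0, "y": 0, "z": -20, "wx": 0, "wy": 0, "wz": 0}
    - {"x": 0, "y": 0, "z": -50, "wx": 0, "wy": 0, "wz": 0}
    - {"x": 0, "y": 0, "z": -78, "wx": 0, "wy": 0, "wz": 0}
    - {"x": 0, "y": 0, "z": -98, "wx": 0, "wy": 0, "wz": 0}
    - {"x": 0, "y": 0, "z": -110, "wx": 0, "wy": 0, "wz": 0}
    - {"x": 0, "y": 0, "z": -113, "wx": 0, "wy": 0, "wz": 0}
    - {"x": 0, "y": 0, "z": -113, "wx": 0, "wy": 0, "wz": 0}
    - {"x": 0, "y": 0, "z": -113, "wx": 0, "wy": 0, "wz": 0}

```text
time: 20.95
eef_pos: [0.5667, 0.0149, 0.0177]
tcp_rot: [[0.002, -0.177, 0.984], [-0.0, 0.984, 0.177], [-1.0, -0.001, 0.002]]
contact_force: [0.9, -0.5, 0.3]
grip_width: 0.0667
```

step_arm:
  rows:
    - {"x": 0, "y": 0, "z": 0, "wx": 0, "wy": 0, "wz": 0}
    - {"x": 0, "y": 0, "z": 0, "wx": 0, "wy": 0, "wz": 0}
    - {"x": 0, "y": 0, "z": 0, "wx": 0, "wy": 0, "wz": 0}
    - {"x": 0, "y": 0, "z": 0, "wx": 0, "wy": 0, "wz": 0}
    - {"x": 0, "y": 0, "z": 0, "wx": 0, "wy": 0, "wz": 0}
    - {"x": 0, "y": 0, "z": 0, "wx": 0, "wy": 0, "wz": 0}
  claw: 0.1
  newtons: 40

```text
time: 21.55
eef_pos: [0.5666, 0.0149, 0.0178]
tcp_rot: [[0.002, -0.177, 0.984], [-0.0, 0.984, 0.177], [-1.0, -0.001, 0.002]]
contact_force: [-1.4, 0.3, 6.0]
grip_width: 0.0426
```

step_arm:
  rows:
    - {"x": 0, "y": 0, "z": 3, "wx": 0, "wy": 0, "wz": 0}
    - {"x": 0, "y": 0, "z": 10, "wx": 0, "wy": 0, "wz": 0}
    - {"x": 0, "y": 0, "z": 25, "wx": 0, "wy": 0, "wz": 0}
    - {"x": 0, "y": 0, "z": 45, "wx": 0, "wy": 0, "wz": 0}
    - {"x": 0, "y": 0, "z": 65, "wx": 0, "wy": 0, "wz": 0}
    - {"x": 0, "y": 0, "z": 80, "wx": 0, "wy": 0, "wz": 0}
    - {"x": 0, "y": 0, "z": 80, "wx": 0, "wy": 0, "wz": 0}

```text
time: 22.25
eef_pos: [0.5678, 0.0148, 0.0999]
tcp_rot: [[0.006, -0.177, 0.984], [-0.001, 0.984, 0.177], [-1.0, -0.002, 0.006]]
contact_force: [0.8, 0.1, -1.8]
grip_width: 0.0422
```

step_arm:
  rows:
    - {"x": 0, "y": -15, "z": 10, "wx": 0, "wy": 0, "wz": -4}
    - {"x": 0, "y": -50, "z": 10, "wx": 0, "wy": 0, "wz": -12}
    - {"x": -1, "y": -92, "z": 10, "wx": 0, "wy": 0, "wz": -20}
    - {"x": -1, "y": -135, "z": 10, "wx": 0, "wy": 0, "wz": -28}
    - {"x": -2, "y": -178, "z": 10, "wx": 0, "wy": 0, "wz": -36}
    - {"x": -3, "y": -221, "z": 10, "wx": 0, "wy": 0, "wz": -44}
    - {"x": -4, "y": -264, "z": 10, "wx": 0, "wy": 0, "wz": -52}
    - {"x": -4.5, "y": -300, "z": 10, "wx": 0, "wy": 0, "wz": -60}

```text
time: 23.05
eef_pos: [0.5601, -0.2871, 0.1054]
tcp_rot: [[-0.001, 0.768, 0.64], [0.001, 0.64, -0.768], [-1.0, -0.001, -0.001]]
contact_force: [1.1, -0.8, -1.9]
grip_width: 0.0424
```

step_arm:
  rows:
    - {"x": 0, "y": -13, "z": 0, "wx": 0, "wy": 0, "wz": -8}
    - {"x": 0, "y": -17.5, "z": 0, "wx": 0, "wy": 0, "wz": -16}
    - {"x": 0, "y": -17.5, "z": 0, "wx": 0, "wy": 0, "wz": -24}
    - {"x": 0, "y": -17.5, "z": 0, "wx": 0, "wy": 0, "wz": -31}
    - {"x": 0, "y": -17.5, "z": 0, "wx": 0, "wy": 0, "wz": -34.7}
    - {"x": 0, "y": -17.5, "z": -10, "wx": 0, "wy": 0, "wz": -34.7}
    - {"x": 0, "y": -17.5, "z": -25, "wx": 0, "wy": 0, "wz": -34.7}
    - {"x": 0, "y": -17.5, "z": -30, "wx": 0, "wy": 0, "wz": -34.7}

```text
time: 23.85
eef_pos: [0.5592, -0.3012, 0.0728]
tcp_rot: [[-0.004, 0.995, 0.097], [0.003, 0.097, -0.995], [-1.0, -0.004, -0.003]]
contact_force: [-0.1, 0.1, -2.8]
grip_width: 0.0424
```

Run:
```python
from h import *
s=robot.observe(); print(s["eef_pos"],s["contact_force"],s["time"],s["joint_pos"].round(1),s["grip_width"])
im,W=cloud("scene"); im2,W2=cloud("wrist")
for n,w in(("s",W),("w",W2)):
    zt=s["eef_pos"][2]+.030
    R=(w[...,1]>-.36)&(w[...,1]<-.24)&(w[...,0]>.43)&(w[...,0]<.69)
    for q,m in(("clap",R&(abs(w[...,2]-zt)<.009)),("board",R&(w[...,2]>.014)&(w[...,2]<.03))):
        k,l,st,c=cv2.connectedComponentsWithStats(m.astype(np.uint8));i=1+st[1:,4].argmax();p=w[m]*1000 if q=="board" else w[l==i]*1000
        print(n,q,len(p),p.mean(0).round(1),cv2.minAreaRect(p[:,:2].astype(np.float32)))
save("b1",np.hstack([cv2.resize(im[110:270,80:250],(380,358)),cv2.resize(im2,(400,358))]))
```

```text
[ 0.55922129 -0.30120476  0.07280431] [-0.13464505  0.07914634 -2.7503161 ] 23.85 [-35.4  21.3  92.   -0.   67.   49. ] 0.04243994956434663
s clap 537 [ 576.8 -295.4  102.1] ((560.6282348632812, -301.87542724609375), (69.50829315185547, 147.91744995117188), 82.80132293701172)
s board 1754 [ 578.8 -290.4   21.5] ((562.7390747070312, -302.2421875), (220.3231964111328, 110.830078125), 5.532573223114014)
w clap 22769 [ 576.6 -298.3  102.3] ((570.5501708984375, -299.738525390625), (67.82586669921875, 125.37982177734375), 82.80358123779297)
w board 18226 [ 619.2 -299.6   21.7] ((562.774658203125, -302.21533203125), (216.60943603515625, 108.51386260986328), 5.094887733459473)
```

View pics/b1.png

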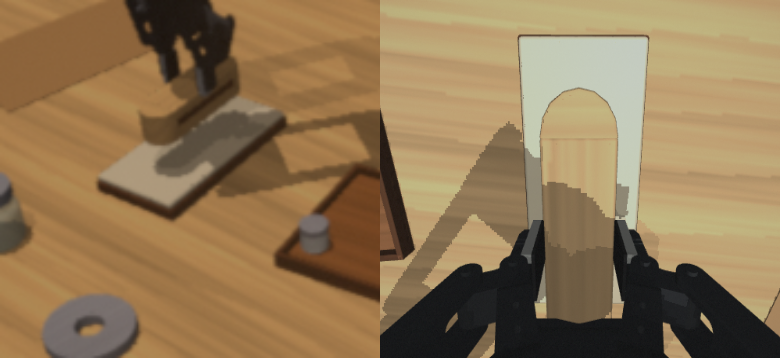

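The clapper is lined up over the board, within about 2 mm and with no visible yaw error. I'll lower it.

step_arm:
  rows:
    - {"x": 2, "y": -1, "z": -10, "wx": 0, "wy": 0, "wz": 0}
    - {"x": 2, "y": -1, "z": -22, "wx": 0, "wy": 0, "wz": 0}
    - {"x": 2, "y": -1, "z": -31, "wx": 0, "wy": 0, "wz": 0}
    - {"x": 2, "y": -1, "z": -36, "wx": 0, "wy": 0, "wz": 0}
    - {"x": 2, "y": -1, "z": -38, "wx": 0, "wy": 0, "wz": 0}
    - {"x": 2, "y": -1, "z": -39, "wx": 0, "wy": 0, "wz": 0}
    - {"x": 2, "y": -1, "z": -40, "wx": 0, "wy": 0, "wz": 0}
    - {"x": 2, "y": -1, "z": -40, "wx": 0, "wy": 0, "wz": 0}

```text
time: 24.75
eef_pos: [0.5633, -0.3037, 0.0368]
tcp_rot: [[0.001, 0.995, 0.096], [-0.0, 0.096, -0.995], [-1.0, 0.001, 0.0]]
contact_force: [-1.1, 0.9, -2.0]
grip_width: 0.0424
```

step_arm:
  rows:
    - {"x": 0, "y": 0, "z": -0.5, "wx": 0, "wy": 0, "wz": 0}
    - {"x": 0, "y": 0, "z": -1, "wx": 0, "wy": 0, "wz": 0}
    - {"x": 0, "y": 0, "z": -1, "wx": 0, "wy": 0, "wz": 0}
    - {"x": 0, "y": 0, "z": -1, "wx": 0, "wy": 0, "wz": 0}

```text
time: 25.15
eef_pos: [0.5631, -0.3035, 0.0355]
tcp_rot: [[0.0, 0.995, 0.096], [-0.0, 0.096, -0.995], [-1.0, 0.0, 0.0]]
contact_force: [-0.1, -0.1, -1.7]
grip_width: 0.0422
```

step_arm:
  rows:
    - {"x": 0, "y": 0, "z": -1, "wx": 0, "wy": 0, "wz": 0}
    - {"x": 0, "y": 0, "z": -2, "wx": 0, "wy": 0, "wz": 0}
    - {"x": 0, "y": 0, "z": -3, "wx": 0, "wy": 0, "wz": 0}
    - {"x": 0, "y": 0, "z": -3.5, "wx": 0, "wy": 0, "wz": 0}
    - {"x": 0, "y": 0, "z": -3.5, "wx": 0, "wy": 0, "wz": 0}
    - {"x": 0, "y": 0, "z": -3.5, "wx": 0, "wy": 0, "wz": 0}

```text
time: 25.75
eef_pos: [0.563, -0.3035, 0.032]
tcp_rot: [[-0.0, 0.995, 0.096], [0.0, 0.096, -0.995], [-1.0, -0.0, -0.0]]
contact_force: [-1.1, 1.7, -1.4]
grip_width: 0.0427
```

step_arm:
  rows:
    - {"x": 0, "y": 0, "z": -0.5, "wx": 0, "wy": 0, "wz": 0}
    - {"x": 0, "y": 0, "z": -1, "wx": 0, "wy": 0, "wz": 0}
    - {"x": 0, "y": 0, "z": -1, "wx": 0, "wy": 0, "wz": 0}
    - {"x": 0, "y": 0, "z": -1, "wx": 0, "wy": 0, "wz": 0}

```text
time: 26.15
eef_pos: [0.563, -0.3035, 0.0319]
tcp_rot: [[-0.0, 0.995, 0.096], [0.0, 0.096, -0.995], [-1.0, -0.0, -0.0]]
contact_force: [-4.6, 2.7, 5.7]
grip_width: 0.0422
```

step_arm:
  rows:
    - {"x": 0, "y": 0, "z": 0, "wx": 0, "wy": 0, "wz": 0}
    - {"x": 0, "y": 0, "z": 0, "wx": 0, "wy": 0, "wz": 0}
    - {"x": 0, "y": 0, "z": 0, "wx": 0, "wy": 0, "wz": 0}
    - {"x": 0, "y": 0, "z": 0, "wx": 0, "wy": 0, "wz": 0}
    - {"x": 0, "y": 0, "z": 10, "wx": 0, "wy": 0, "wz": 0}
    - {"x": 0, "y": 0, "z": 40, "wx": 0, "wy": 0, "wz": 0}
    - {"x": 0, "y": 0, "z": 80, "wx": 0, "wy": 0, "wz": 0}
    - {"x": 0, "y": 0, "z": 100, "wx": 0, "wy": 0, "wz": 0}
  claw: 0.8

```text
time: 26.95
eef_pos: [0.5647, -0.3046, 0.1356]
tcp_rot: [[0.004, 0.995, 0.096], [-0.003, 0.096, -0.995], [-1.0, 0.004, 0.004]]
contact_force: [0.3, -0.5, 0.7]
grip_width: 0.0683
```

step_arm:
  rows:
    - {"x": 0, "y": 15, "z": 0, "wx": 0, "wy": 0, "wz": 2}
    - {"x": 0, "y": 60, "z": 0, "wx": 0, "wy": 0, "wz": 4}
    - {"x": 0, "y": 108, "z": 0, "wx": 0, "wy": 0, "wz": 6}
    - {"x": 3, "y": 156, "z": 0, "wx": 0, "wy": 0, "wz": 8}
    - {"x": 6, "y": 204, "z": 0, "wx": 0, "wy": 0, "wz": 9.4}
    - {"x": 9, "y": 252, "z": 0, "wx": 0, "wy": 0, "wz": 9.4}
    - {"x": 12, "y": 300, "z": 0, "wx": 0, "wy": 0, "wz": 9.4}
    - {"x": 14, "y": 330, "z": 0, "wx": 0, "wy": 0, "wz": 9.4}
  claw: 0.5

```text
time: 27.75
eef_pos: [0.5755, 0.0307, 0.1297]
tcp_rot: [[-0.002, 0.966, 0.26], [0.001, 0.26, -0.966], [-1.0, -0.002, -0.002]]
contact_force: [-0.4, -0.5, 0.3]
grip_width: 0.0422
```

Run:
```python
from h import *
s=robot.observe(); print(s["eef_pos"],s["tcp_rot"].round(3).tolist(),s["time"])
im,W=cloud("top"); 
w=W;R=(w[...,1]>-.36)&(w[...,1]<-.24)&(w[...,0]>.43)&(w[...,0]<.69)
for q,m in(("clap",R&(abs(w[...,2]-.062)<.01)),("board",R&(w[...,2]>.014)&(w[...,2]<.03))):
    p=w[m]*1000; print(q,p.mean(0).round(1),cv2.minAreaRect(p[:,:2].astype(np.float32)))
```

```text
[0.57547958 0.03065709 0.12972836] [[-0.002, 0.966, 0.26], [0.001, 0.26, -0.966], [-1.0, -0.002, -0.002]] 27.75
clap [ 560.  -302.3   62.3] ((561.3829345703125, -303.457275390625), (147.62615966796875, 46.42236328125), 5.203312397003174)
board [ 552.4 -297.8   22.5] ((559.1602783203125, -302.84246826171875), (218.15431213378906, 109.41888427734375), 4.930059909820557)
```

The clapper lies centred on the board at the right height (offset about 2 mm, yaw about 0.3°). Now I'll fetch the round weight back.

step_arm:
  rows:
    - {"x": 3, "y": 30, "z": 0, "wx": 0, "wy": 0, "wz": 0}
    - {"x": 7, "y": 76, "z": 0, "wx": 0, "wy": 0, "wz": 0}
    - {"x": 12, "y": 124, "z": 0, "wx": 0, "wy": 0, "wz": 0}
    - {"x": 16, "y": 172, "z": 0, "wx": 0, "wy": 0, "wz": 0}
    - {"x": 20, "y": 220, "z": 0, "wx": 0, "wy": 0, "wz": 0}
    - {"x": 24, "y": 262, "z": 0, "wx": 0, "wy": 0, "wz": 0}
    - {"x": 26.5, "y": 286, "z": 0, "wx": 0, "wy": 0, "wz": 0}
    - {"x": 26.5, "y": 286, "z": 0, "wx": 0, "wy": 0, "wz": 0}

```text
time: 28.6
eef_pos: [0.6018, 0.3161, 0.1294]
tcp_rot: [[-0.002, 0.965, 0.262], [0.0, 0.262, -0.965], [-1.0, -0.002, -0.001]]
contact_force: [-0.8, 0.7, -0.3]
grip_width: 0.0429
```

step_arm:
  rows:
    - {"x": 0, "y": 0, "z": 0, "wx": 0, "wy": 0, "wz": 0}
    - {"x": 0, "y": 0, "z": 0, "wx": 0, "wy": 0, "wz": 0}
    - {"x": 0, "y": 0, "z": 0, "wx": 0, "wy": 0, "wz": 0}

```text
time: 28.9
eef_pos: [0.6035, 0.3111, 0.1306]
tcp_rot: [[-0.001, 0.967, 0.256], [-0.0, 0.256, -0.967], [-1.0, -0.001, 0.0]]
contact_force: [0.4, -0.4, 1.0]
grip_width: 0.0428
```

step_arm:
  rows:
    - {"x": 0, "y": 1, "z": -15, "wx": 0, "wy": 0, "wz": 0}
    - {"x": 0, "y": 1, "z": -40, "wx": 0, "wy": 0, "wz": 0}
    - {"x": 0, "y": 1, "z": -62, "wx": 0, "wy": 0, "wz": 0}
    - {"x": 0, "y": 1, "z": -74, "wx": 0, "wy": 0, "wz": 0}
    - {"x": 0, "y": 1, "z": -77, "wx": 0, "wy": 0, "wz": 0}
    - {"x": 0, "y": 1, "z": -77, "wx": 0, "wy": 0, "wz": 0}
    - {"x": 0, "y": 1, "z": -77, "wx": 0, "wy": 0, "wz": 0}

```text
time: 29.6
eef_pos: [0.6045, 0.3137, 0.0552]
tcp_rot: [[0.002, 0.966, 0.257], [0.001, 0.257, -0.966], [-1.0, 0.002, -0.0]]
contact_force: [-0.3, -0.7, 1.0]
grip_width: 0.0426
```

step_arm:
  rows:
    - {"x": 0, "y": 0, "z": 0, "wx": 0, "wy": 0, "wz": 0}
    - {"x": 0, "y": 0, "z": 0, "wx": 0, "wy": 0, "wz": 0}
    - {"x": 0, "y": 0, "z": 0, "wx": 0, "wy": 0, "wz": 0}
    - {"x": 0, "y": 0, "z": 0, "wx": 0, "wy": 0, "wz": 0}
    - {"x": 0, "y": 0, "z": 0, "wx": 0, "wy": 0, "wz": 0}
    - {"x": 0, "y": 0, "z": 0, "wx": 0, "wy": 0, "wz": 0}
  claw: 0
  newtons: 80

```text
time: 30.2
eef_pos: [0.6049, 0.3133, 0.0558]
tcp_rot: [[0.003, 0.966, 0.257], [0.0, 0.257, -0.966], [-1.0, 0.003, 0.001]]
contact_force: [-0.5, -3.7, 5.9]
grip_width: 0.0157
```

step_arm:
  rows:
    - {"x": 0, "y": 0, "z": 3, "wx": 0, "wy": 0, "wz": 0}
    - {"x": 0, "y": 0, "z": 10, "wx": 0, "wy": 0, "wz": 0}
    - {"x": 0, "y": 0, "z": 25, "wx": 0, "wy": 0, "wz": 0}
    - {"x": 0, "y": 0, "z": 45, "wx": 0, "wy": 0, "wz": 0}
    - {"x": 0, "y": 0, "z": 65, "wx": 0, "wy": 0, "wz": 0}
    - {"x": 0, "y": 0, "z": 80, "wx": 0, "wy": 0, "wz": 0}
    - {"x": 0, "y": 0, "z": 80, "wx": 0, "wy": 0, "wz": 0}

```text
time: 30.9
eef_pos: [0.6054, 0.3144, 0.1377]
tcp_rot: [[0.005, 0.966, 0.257], [0.002, 0.257, -0.966], [-1.0, 0.006, -0.001]]
contact_force: [0.5, 0.2, -5.8]
grip_width: 0.0159
```

step_arm:
  rows:
    - {"x": -4, "y": -15, "z": 0, "wx": 0, "wy": 0, "wz": 0}
    - {"x": -13, "y": -56, "z": 0, "wx": 0, "wy": 0, "wz": 0}
    - {"x": -24, "y": -102, "z": 0, "wx": 0, "wy": 0, "wz": 0}
    - {"x": -36, "y": -150, "z": 0, "wx": 0, "wy": 0, "wz": 0}
    - {"x": -47, "y": -198, "z": 0, "wx": 0, "wy": 0, "wz": 0}
    - {"x": -58, "y": -246, "z": 0, "wx": 0, "wy": 0, "wz": 0}
    - {"x": -69, "y": -294, "z": 0, "wx": 0, "wy": 0, "wz": 0}
    - {"x": -80, "y": -338, "z": 0, "wx": 0, "wy": 0, "wz": 0}

```text
time: 31.7
eef_pos: [0.5221, -0.0264, 0.1331]
tcp_rot: [[-0.001, 0.966, 0.257], [-0.0, 0.257, -0.966], [-1.0, -0.001, -0.0]]
contact_force: [0.8, -0.2, -6.4]
grip_width: 0.0155
```

step_arm:
  rows:
    - {"x": -7, "y": -32, "z": 0, "wx": 0, "wy": 0, "wz": 0}
    - {"x": -9.5, "y": -42, "z": 0, "wx": 0, "wy": 0, "wz": 0}
    - {"x": -9.5, "y": -42, "z": -5, "wx": 0, "wy": 0, "wz": 0}
    - {"x": -9.5, "y": -42, "z": -25, "wx": 0, "wy": 0, "wz": 0}
    - {"x": -9.5, "y": -42, "z": -45, "wx": 0, "wy": 0, "wz": 0}
    - {"x": -9.5, "y": -42, "z": -60, "wx": 0, "wy": 0, "wz": 0}
    - {"x": -9.5, "y": -42, "z": -68, "wx": 0, "wy": 0, "wz": 0}
    - {"x": -9.5, "y": -42, "z": -70, "wx": 0, "wy": 0, "wz": 0}

```text
time: 32.5
eef_pos: [0.5131, -0.065, 0.0623]
tcp_rot: [[-0.003, 0.966, 0.258], [0.001, 0.258, -0.966], [-1.0, -0.002, -0.002]]
contact_force: [-0.5, -0.1, -6.5]
grip_width: 0.0151
```

step_arm:
  rows:
    - {"x": 0, "y": 0, "z": 0, "wx": 0, "wy": 0, "wz": 0}
    - {"x": 0, "y": 0, "z": 0, "wx": 0, "wy": 0, "wz": 0}

```text
time: 32.7
eef_pos: [0.5149, -0.0663, 0.0648]
tcp_rot: [[0.002, 0.966, 0.257], [-0.0, 0.257, -0.966], [-1.0, 0.001, 0.001]]
contact_force: [0.1, -0.1, -7.0]
grip_width: 0.0155
```

Position is right, so I'll lower slowly to the expected contact near z = 58.8 mm.

step_arm:
  rows:
    - {"x": 0, "y": 0, "z": -2, "wx": 0, "wy": 0, "wz": 0}
    - {"x": 0, "y": 0, "z": -3.5, "wx": 0, "wy": 0, "wz": 0}
    - {"x": 0, "y": 0, "z": -4.5, "wx": 0, "wy": 0, "wz": 0}
    - {"x": 0, "y": 0, "z": -5.5, "wx": 0, "wy": 0, "wz": 0}
    - {"x": 0, "y": 0, "z": -6.2, "wx": 0, "wy": 0, "wz": 0}
    - {"x": 0, "y": 0, "z": -6.8, "wx": 0, "wy": 0, "wz": 0}
    - {"x": 0, "y": 0, "z": -6.8, "wx": 0, "wy": 0, "wz": 0}
    - {"x": 0, "y": 0, "z": -6.8, "wx": 0, "wy": 0, "wz": 0}

```text
time: 33.5
eef_pos: [0.5153, -0.0674, 0.0588]
tcp_rot: [[0.003, 0.966, 0.257], [-0.001, 0.257, -0.966], [-1.0, 0.002, 0.002]]
contact_force: [-2.6, -1.9, 3.7]
grip_width: 0.0154
```

step_arm:
  rows:
    - {"x": 0, "y": 0, "z": 0, "wx": 0, "wy": 0, "wz": 0}
    - {"x": 0, "y": 0, "z": 0, "wx": 0, "wy": 0, "wz": 0}
    - {"x": 0, "y": 0, "z": 0, "wx": 0, "wy": 0, "wz": 0}
    - {"x": 0, "y": 0, "z": 10, "wx": 0, "wy": 0, "wz": 0}
    - {"x": 0, "y": 0, "z": 30, "wx": 0, "wy": 0, "wz": 0}
    - {"x": 0, "y": 0, "z": 55, "wx": 0, "wy": 0, "wz": 0}
    - {"x": 0, "y": 0, "z": 73, "wx": 0, "wy": 0, "wz": 0}
    - {"x": 0, "y": 0, "z": 73, "wx": 0, "wy": 0, "wz": 0}
  claw: 0.5

```text
time: 34.3
eef_pos: [0.5165, -0.0671, 0.1339]
tcp_rot: [[0.006, 0.966, 0.257], [-0.002, 0.257, -0.966], [-1.0, 0.006, 0.003]]
contact_force: [0.2, 0.2, -0.8]
grip_width: 0.0427
```

step_arm:
  rows:
    - {"x": 0, "y": 25, "z": 0, "wx": 0, "wy": 0, "wz": 0}
    - {"x": 1, "y": 72, "z": 0, "wx": 0, "wy": 0, "wz": 0}
    - {"x": 3, "y": 121, "z": 0, "wx": 0, "wy": 0, "wz": 0}
    - {"x": 4, "y": 170, "z": 0, "wx": 0, "wy": 0, "wz": 0}
    - {"x": 5, "y": 219, "z": 0, "wx": 0, "wy": 0, "wz": 0}
    - {"x": 6, "y": 268, "z": 0, "wx": 0, "wy": 0, "wz": 0}
    - {"x": 8, "y": 317, "z": 0, "wx": 0, "wy": 0, "wz": 0}
    - {"x": 8.5, "y": 360, "z": 0, "wx": 0, "wy": 0, "wz": 0}

```text
time: 35.1
eef_pos: [0.5217, 0.2959, 0.1291]
tcp_rot: [[-0.001, 0.966, 0.258], [-0.0, 0.258, -0.966], [-1.0, -0.001, -0.0]]
contact_force: [0.6, -1.0, 0.0]
grip_width: 0.0424
```

step_arm:
  rows:
    - {"x": 0, "y": 18, "z": 0, "wx": 0, "wy": 0, "wz": 0}
    - {"x": 0, "y": 18, "z": 0, "wx": 0, "wy": 0, "wz": 0}
    - {"x": 0, "y": 18, "z": 0, "wx": 0, "wy": 0, "wz": 0}
    - {"x": 0, "y": 18, "z": 0, "wx": 0, "wy": 0, "wz": 0}

```text
time: 35.5
eef_pos: [0.5225, 0.3098, 0.1296]
tcp_rot: [[-0.001, 0.967, 0.256], [-0.001, 0.256, -0.967], [-1.0, -0.001, 0.001]]
contact_force: [0.4, -0.6, -1.1]
grip_width: 0.0428
```

step_arm:
  rows:
    - {"x": 0.5, "y": 2, "z": -15, "wx": 0, "wy": 0, "wz": 0}
    - {"x": 0.5, "y": 2, "z": -40, "wx": 0, "wy": 0, "wz": 0}
    - {"x": 0.5, "y": 2, "z": -62, "wx": 0, "wy": 0, "wz": 0}
    - {"x": 0.5, "y": 2, "z": -73, "wx": 0, "wy": 0, "wz": 0}
    - {"x": 0.5, "y": 2, "z": -77, "wx": 0, "wy": 0, "wz": 0}
    - {"x": 0.5, "y": 2, "z": -77, "wx": 0, "wy": 0, "wz": 0}
    - {"x": 0.5, "y": 2, "z": -77, "wx": 0, "wy": 0, "wz": 0}

```text
time: 36.2
eef_pos: [0.5239, 0.3137, 0.0542]
tcp_rot: [[0.002, 0.967, 0.257], [0.001, 0.257, -0.967], [-1.0, 0.002, -0.0]]
contact_force: [-0.6, -0.0, 0.2]
grip_width: 0.0426
```

step_arm:
  rows:
    - {"x": 0, "y": 0, "z": 0, "wx": 0, "wy": 0, "wz": 0}
    - {"x": 0, "y": 0, "z": 0, "wx": 0, "wy": 0, "wz": 0}
    - {"x": 0, "y": 0, "z": 0, "wx": 0, "wy": 0, "wz": 0}
    - {"x": 0, "y": 0, "z": 0, "wx": 0, "wy": 0, "wz": 0}
    - {"x": 0, "y": 0, "z": 0, "wx": 0, "wy": 0, "wz": 0}
    - {"x": 0, "y": 0, "z": 0, "wx": 0, "wy": 0, "wz": 0}
  claw: 0
  newtons: 80

```text
time: 36.8
eef_pos: [0.5243, 0.3134, 0.0547]
tcp_rot: [[0.002, 0.966, 0.257], [0.0, 0.257, -0.966], [-1.0, 0.002, 0.0]]
contact_force: [0.1, -3.4, 5.4]
grip_width: 0.0164
```

step_arm:
  rows:
    - {"x": 0, "y": 0, "z": 3, "wx": 0, "wy": 0, "wz": 0}
    - {"x": 0, "y": 0, "z": 10, "wx": 0, "wy": 0, "wz": 0}
    - {"x": 0, "y": 0, "z": 25, "wx": 0, "wy": 0, "wz": 0}
    - {"x": 0, "y": 0, "z": 45, "wx": 0, "wy": 0, "wz": 0}
    - {"x": 0, "y": 0, "z": 65, "wx": 0, "wy": 0, "wz": 0}
    - {"x": 0, "y": 0, "z": 80, "wx": 0, "wy": 0, "wz": 0}
    - {"x": 0, "y": 0, "z": 80, "wx": 0, "wy": 0, "wz": 0}

```text
time: 37.5
eef_pos: [0.5249, 0.3145, 0.1367]
tcp_rot: [[0.005, 0.966, 0.257], [0.002, 0.257, -0.966], [-1.0, 0.006, -0.001]]
contact_force: [0.5, 0.4, -4.1]
grip_width: 0.0163
```

step_arm:
  rows:
    - {"x": -1, "y": -15, "z": 0, "wx": 0, "wy": 0, "wz": 0}
    - {"x": -4, "y": -54, "z": 0, "wx": 0, "wy": 0, "wz": 0}
    - {"x": -7, "y": -98, "z": 0, "wx": 0, "wy": 0, "wz": 0}
    - {"x": -10, "y": -145, "z": 0, "wx": 0, "wy": 0, "wz": 0}
    - {"x": -13, "y": -192, "z": 0, "wx": 0, "wy": 0, "wz": 0}
    - {"x": -16, "y": -239, "z": 0, "wx": 0, "wy": 0, "wz": 0}
    - {"x": -19, "y": -283, "z": 0, "wx": 0, "wy": 0, "wz": 0}
    - {"x": -21, "y": -307.5, "z": 0, "wx": 0, "wy": 0, "wz": 0}

```text
time: 38.3
eef_pos: [0.5001, 0.0024, 0.1317]
tcp_rot: [[-0.003, 0.967, 0.255], [-0.001, 0.255, -0.967], [-1.0, -0.003, 0.0]]
contact_force: [0.7, 0.5, -4.8]
grip_width: 0.0162
```

step_arm:
  rows:
    - {"x": 0, "y": 0, "z": -5, "wx": 0, "wy": 0, "wz": 0}
    - {"x": 0, "y": 0, "z": -25, "wx": 0, "wy": 0, "wz": 0}
    - {"x": 0, "y": 0, "z": -45, "wx": 0, "wy": 0, "wz": 0}
    - {"x": 0, "y": 0, "z": -60, "wx": 0, "wy": 0, "wz": 0}
    - {"x": 0, "y": 0, "z": -68, "wx": 0, "wy": 0, "wz": 0}
    - {"x": 0, "y": 0, "z": -70, "wx": 0, "wy": 0, "wz": 0}
    - {"x": 0, "y": 0, "z": -70, "wx": 0, "wy": 0, "wz": 0}
    - {"x": 0, "y": 0, "z": -70, "wx": 0, "wy": 0, "wz": 0}

```text
time: 39.1
eef_pos: [0.5027, 0.006, 0.0639]
tcp_rot: [[0.001, 0.966, 0.257], [-0.0, 0.257, -0.966], [-1.0, 0.001, 0.001]]
contact_force: [0.6, 0.4, -4.9]
grip_width: 0.0156
```

step_arm:
  rows:
    - {"x": 0.5, "y": 0, "z": -2, "wx": 0, "wy": 0, "wz": 0}
    - {"x": 0.5, "y": 0, "z": -3.5, "wx": 0, "wy": 0, "wz": 0}
    - {"x": 0.5, "y": 0, "z": -4.5, "wx": 0, "wy": 0, "wz": 0}
    - {"x": 0.5, "y": 0, "z": -5.5, "wx": 0, "wy": 0, "wz": 0}
    - {"x": 0.5, "y": 0, "z": -6.3, "wx": 0, "wy": 0, "wz": 0}
    - {"x": 0.5, "y": 0, "z": -7, "wx": 0, "wy": 0, "wz": 0}
    - {"x": 0.5, "y": 0, "z": -7, "wx": 0, "wy": 0, "wz": 0}
    - {"x": 0.5, "y": 0, "z": -7, "wx": 0, "wy": 0, "wz": 0}

```text
time: 39.9
eef_pos: [0.504, 0.0052, 0.0578]
tcp_rot: [[0.003, 0.966, 0.257], [-0.001, 0.257, -0.966], [-1.0, 0.002, 0.002]]
contact_force: [-2.6, -3.6, 5.7]
grip_width: 0.0161
```

step_arm:
  rows:
    - {"x": 0, "y": 0, "z": 0, "wx": 0, "wy": 0, "wz": 0}
    - {"x": 0, "y": 0, "z": 0, "wx": 0, "wy": 0, "wz": 0}
    - {"x": 0, "y": 0, "z": 0, "wx": 0, "wy": 0, "wz": 0}
    - {"x": 0, "y": 0, "z": 10, "wx": 0, "wy": 0, "wz": 0}
    - {"x": 0, "y": 0, "z": 30, "wx": 0, "wy": 0, "wz": 0}
    - {"x": 0, "y": 0, "z": 55, "wx": 0, "wy": 0, "wz": 0}
    - {"x": 0, "y": 0, "z": 74, "wx": 0, "wy": 0, "wz": 0}
    - {"x": 0, "y": 0, "z": 74, "wx": 0, "wy": 0, "wz": 0}
  claw: 0.5

```text
time: 40.7
eef_pos: [0.5052, 0.0058, 0.1339]
tcp_rot: [[0.007, 0.966, 0.257], [-0.001, 0.257, -0.966], [-1.0, 0.006, 0.002]]
contact_force: [-0.4, -0.7, -0.0]
grip_width: 0.0424
```

step_arm:
  rows:
    - {"x": -4, "y": 20, "z": 0, "wx": 0, "wy": 0, "wz": 0}
    - {"x": -12, "y": 63, "z": 0, "wx": 0, "wy": 0, "wz": 0}
    - {"x": -21, "y": 108, "z": 0, "wx": 0, "wy": 0, "wz": 0}
    - {"x": -30, "y": 155, "z": 0, "wx": 0, "wy": 0, "wz": 0}
    - {"x": -39, "y": 202, "z": 0, "wx": 0, "wy": 0, "wz": 0}
    - {"x": -48, "y": 249, "z": 0, "wx": 0, "wy": 0, "wz": 0}
    - {"x": -57, "y": 292, "z": 0, "wx": 0, "wy": 0, "wz": 0}
    - {"x": -60, "y": 307, "z": 0, "wx": 0, "wy": 0, "wz": 0}

```text
time: 41.5
eef_pos: [0.4407, 0.3163, 0.1293]
tcp_rot: [[-0.001, 0.966, 0.26], [0.001, 0.26, -0.966], [-1.0, -0.001, -0.001]]
contact_force: [-0.5, -0.1, -0.3]
grip_width: 0.043
```

step_arm:
  rows:
    - {"x": 0, "y": 0, "z": 0, "wx": 0, "wy": 0, "wz": 0}
    - {"x": 0, "y": 0, "z": 0, "wx": 0, "wy": 0, "wz": 0}
    - {"x": 0, "y": 0, "z": 0, "wx": 0, "wy": 0, "wz": 0}

```text
time: 41.8
eef_pos: [0.4428, 0.3116, 0.1297]
tcp_rot: [[-0.001, 0.967, 0.256], [-0.001, 0.256, -0.967], [-1.0, -0.001, 0.001]]
contact_force: [0.0, -0.3, -0.2]
grip_width: 0.0425
```

step_arm:
  rows:
    - {"x": 0.5, "y": 0.5, "z": -15, "wx": 0, "wy": 0, "wz": 0}
    - {"x": 0.5, "y": 0.5, "z": -40, "wx": 0, "wy": 0, "wz": 0}
    - {"x": 0.5, "y": 0.5, "z": -62, "wx": 0, "wy": 0, "wz": 0}
    - {"x": 0.5, "y": 0.5, "z": -73, "wx": 0, "wy": 0, "wz": 0}
    - {"x": 0.5, "y": 0.5, "z": -77, "wx": 0, "wy": 0, "wz": 0}
    - {"x": 0.5, "y": 0.5, "z": -77, "wx": 0, "wy": 0, "wz": 0}
    - {"x": 0.5, "y": 0.5, "z": -77, "wx": 0, "wy": 0, "wz": 0}

```text
time: 42.5
eef_pos: [0.4439, 0.3137, 0.054]
tcp_rot: [[0.001, 0.967, 0.257], [0.001, 0.257, -0.967], [-1.0, 0.002, -0.0]]
contact_force: [0.2, 0.2, 0.2]
grip_width: 0.0429
```

step_arm:
  rows:
    - {"x": 0, "y": 0, "z": 0, "wx": 0, "wy": 0, "wz": 0}
    - {"x": 0, "y": 0, "z": 0, "wx": 0, "wy": 0, "wz": 0}
    - {"x": 0, "y": 0, "z": 0, "wx": 0, "wy": 0, "wz": 0}
    - {"x": 0, "y": 0, "z": 0, "wx": 0, "wy": 0, "wz": 0}
    - {"x": 0, "y": 0, "z": 0, "wx": 0, "wy": 0, "wz": 0}
    - {"x": 0, "y": 0, "z": 0, "wx": 0, "wy": 0, "wz": 0}
  claw: 0
  newtons: 80

```text
time: 43.1
eef_pos: [0.4441, 0.3136, 0.0546]
tcp_rot: [[0.002, 0.966, 0.257], [0.0, 0.257, -0.966], [-1.0, 0.002, 0.0]]
contact_force: [-0.8, -2.2, 6.3]
grip_width: 0.0166
```

step_arm:
  rows:
    - {"x": 0, "y": 0, "z": 3, "wx": 0, "wy": 0, "wz": 0}
    - {"x": 0, "y": 0, "z": 10, "wx": 0, "wy": 0, "wz": 0}
    - {"x": 0, "y": 0, "z": 25, "wx": 0, "wy": 0, "wz": 0}
    - {"x": 0, "y": 0, "z": 45, "wx": 0, "wy": 0, "wz": 0}
    - {"x": 0, "y": 0, "z": 65, "wx": 0, "wy": 0, "wz": 0}
    - {"x": 0, "y": 0, "z": 80, "wx": 0, "wy": 0, "wz": 0}
    - {"x": 0, "y": 0, "z": 80, "wx": 0, "wy": 0, "wz": 0}

```text
time: 43.8
eef_pos: [0.4448, 0.3145, 0.1364]
tcp_rot: [[0.005, 0.966, 0.257], [0.003, 0.257, -0.966], [-1.0, 0.005, -0.001]]
contact_force: [0.2, 0.3, -6.2]
grip_width: 0.0159
```

step_arm:
  rows:
    - {"x": 2, "y": -12, "z": 0, "wx": 0, "wy": 0, "wz": 0}
    - {"x": 8, "y": -42, "z": 0, "wx": 0, "wy": 0, "wz": 0}
    - {"x": 16, "y": -82, "z": 0, "wx": 0, "wy": 0, "wz": 0}
    - {"x": 24, "y": -124, "z": 0, "wx": 0, "wy": 0, "wz": 0}
    - {"x": 32, "y": -166, "z": 0, "wx": 0, "wy": 0, "wz": 0}
    - {"x": 39, "y": -203, "z": 0, "wx": 0, "wy": 0, "wz": 0}
    - {"x": 43, "y": -226, "z": 0, "wx": 0, "wy": 0, "wz": 0}
    - {"x": 45, "y": -234.5, "z": 0, "wx": 0, "wy": 0, "wz": 0}

```text
time: 44.6
eef_pos: [0.4872, 0.076, 0.1318]
tcp_rot: [[-0.002, 0.967, 0.254], [-0.001, 0.254, -0.967], [-1.0, -0.003, 0.0]]
contact_force: [0.3, 0.1, -5.3]
grip_width: 0.0161
```

step_arm:
  rows:
    - {"x": 0, "y": 0, "z": -5, "wx": 0, "wy": 0, "wz": 0}
    - {"x": 0, "y": 0, "z": -25, "wx": 0, "wy": 0, "wz": 0}
    - {"x": 0, "y": 0, "z": -45, "wx": 0, "wy": 0, "wz": 0}
    - {"x": 0, "y": 0, "z": -60, "wx": 0, "wy": 0, "wz": 0}
    - {"x": 0, "y": 0, "z": -68, "wx": 0, "wy": 0, "wz": 0}
    - {"x": 0, "y": 0, "z": -70, "wx": 0, "wy": 0, "wz": 0}
    - {"x": 0, "y": 0, "z": -70, "wx": 0, "wy": 0, "wz": 0}
    - {"x": 0, "y": 0, "z": -70, "wx": 0, "wy": 0, "wz": 0}

```text
time: 45.4
eef_pos: [0.4888, 0.0793, 0.0639]
tcp_rot: [[0.002, 0.966, 0.257], [0.0, 0.257, -0.966], [-1.0, 0.002, 0.0]]
contact_force: [0.2, -0.4, -5.1]
grip_width: 0.0161
```

step_arm:
  rows:
    - {"x": 0, "y": 0, "z": -2, "wx": 0, "wy": 0, "wz": 0}
    - {"x": 0, "y": 0, "z": -3.5, "wx": 0, "wy": 0, "wz": 0}
    - {"x": 0, "y": 0, "z": -4.5, "wx": 0, "wy": 0, "wz": 0}
    - {"x": 0, "y": 0, "z": -5.5, "wx": 0, "wy": 0, "wz": 0}
    - {"x": 0, "y": 0, "z": -6.3, "wx": 0, "wy": 0, "wz": 0}
    - {"x": 0, "y": 0, "z": -7, "wx": 0, "wy": 0, "wz": 0}
    - {"x": 0, "y": 0, "z": -7, "wx": 0, "wy": 0, "wz": 0}
    - {"x": 0, "y": 0, "z": -7, "wx": 0, "wy": 0, "wz": 0}

```text
time: 46.2
eef_pos: [0.4893, 0.0784, 0.0578]
tcp_rot: [[0.002, 0.966, 0.257], [-0.001, 0.257, -0.966], [-1.0, 0.002, 0.002]]
contact_force: [-3.3, -3.1, 6.8]
grip_width: 0.0162
```

Contact made. I'll release, rise and back the arm away, then check from the top camera.

step_arm:
  rows:
    - {"x": 0, "y": 0, "z": 0, "wx": 0, "wy": 0, "wz": 0}
    - {"x": 0, "y": 0, "z": 0, "wx": 0, "wy": 0, "wz": 0}
    - {"x": 0, "y": 0, "z": 0, "wx": 0, "wy": 0, "wz": 0}
    - {"x": 0, "y": 0, "z": 10, "wx": 0, "wy": 0, "wz": 0}
    - {"x": 0, "y": 0, "z": 30, "wx": 0, "wy": 0, "wz": 0}
    - {"x": 0, "y": 0, "z": 60, "wx": 0, "wy": 0, "wz": 0}
    - {"x": 0, "y": 0, "z": 100, "wx": 0, "wy": 0, "wz": 0}
    - {"x": 0, "y": 0, "z": 120, "wx": 0, "wy": 0, "wz": 0}
  claw: 0.5

```text
time: 47.0
eef_pos: [0.4898, 0.0791, 0.1805]
tcp_rot: [[0.005, 0.966, 0.257], [0.0, 0.257, -0.966], [-1.0, 0.005, 0.001]]
contact_force: [0.0, 0.1, -0.3]
grip_width: 0.0426
```

step_arm:
  rows:
    - {"x": -5, "y": 30, "z": 0, "wx": 0, "wy": 0, "wz": 0}
    - {"x": -10, "y": 75, "z": 0, "wx": 0, "wy": 0, "wz": 0}
    - {"x": -15, "y": 120, "z": 0, "wx": 0, "wy": 0, "wz": 0}
    - {"x": -20, "y": 165, "z": 0, "wx": 0, "wy": 0, "wz": 0}
    - {"x": -25, "y": 210, "z": 0, "wx": 0, "wy": 0, "wz": 0}
    - {"x": -30, "y": 255, "z": 0, "wx": 0, "wy": 0, "wz": 0}
    - {"x": -35, "y": 290, "z": 0, "wx": 0, "wy": 0, "wz": 0}
    - {"x": -35, "y": 300, "z": 0, "wx": 0, "wy": 0, "wz": 0}

```text
time: 47.8
eef_pos: [0.4519, 0.3824, 0.1768]
tcp_rot: [[0.0, 0.966, 0.26], [0.001, 0.26, -0.966], [-1.0, 0.001, -0.001]]
contact_force: [0.1, 0.1, 0.9]
grip_width: 0.0428
```

Run:
```python
from h import *
im,W=cloud("top"); W0=np.load("top.npy"); save("end",im)
for n,w in(("start",W0),("end",W)):
    R=(w[...,0]>.42)&(w[...,0]<.64)&(w[...,1]>-.13)&(w[...,1]<.17)
    for q,lo,hi in(("grip",.07,.1),("spool/tin",.03,.07)):
        m=(R&(w[...,2]>lo)&(w[...,2]<hi)&((w[...,1]>.11)|((w[...,1]<-.06)&(w[...,0]>.57))|(q=="grip"))).astype(np.uint8)
        k,l,st,c=cv2.connectedComponentsWithStats(m)
        for i in range(1,k):
            if st[i,4]>20:
                p=w[l==i]*1000;r=cv2.minAreaRect(p[:,:2].astype(np.float32));print(n,q,np.round(r[0],1),np.round(r[1],1),p[:,2].mean().round(1))
w=W;m=(w[...,1]>-.36)&(w[...,1]<-.24)&(w[...,0]>.43)&(w[...,0]<.69)&(abs(w[...,2]-.062)<.01);p=w[m]*1000
print("clap",p[:,2].mean(),cv2.minAreaRect(p[:,:2].astype(np.float32)))
print(robot.observe()["contact_force"])
```

```text
start grip [512.2 -67.6] [18.7 19.9] 83.6
start grip [500.    4.5] [18.6 19.5] 84.1
start grip [486.4  77.9] [19.6 21. ] 83.6
start spool/tin [608.6 -81.1] [27.4 28.7] 38.6
start spool/tin [572.2 125.1] [29.2 27.6] 55.0
end grip [511.1 -69.1] [21.1 19.8] 83.6
end grip [499.7   3.3] [21.  19.6] 84.2
end grip [485.3  75.6] [19.8 20.1] 83.4
end spool/tin [608.9 -81. ] [27.2 28.8] 38.9
end spool/tin [571.5 124.9] [28.7 27.2] 55.1
clap 62.22067142291741 ((561.3428955078125, -303.065673828125), (147.9677276611328, 45.55709457397461), 5.4625563621521)
[-1.45801029 -0.32781933  0.51250038]
```

View pics/end.png

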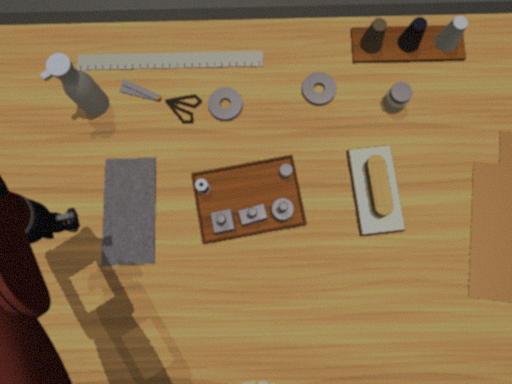

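The weights at (222,220), (253,213) and (283,208) are within about 3 mm of their starting spots. The clapper at (380,186) lies along the board, and the arm is clear. I'll hand the job in.

```bash
python3 -c "
from rig import robot
print(robot.job_done())"
```

```text
the job is handed in; nothing more can be done
None
```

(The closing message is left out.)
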